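# Drip off the washed vase and carry its tray to the stand

### The arm

A 7-joint arm with a two-finger parallel gripper is mounted at the origin on the work surface. World frame = base frame: x ahead of the robot, y to its left, z up, the work surface at z = 0. Lengths are in m, angles in rad, forces in N, time in s.
With the tool pointing down it reaches from about 0.4 to 0.85 m from the base axis. Payload 10.4 kg.
Tool frame: the origin (TCP) lies at the very end of the fingers, on their centre line; the grasp point (between the pads) lies 19 mm behind it; y points along the fingers, x is the direction in which the jaws open and shut, and the axes are right-handed (so a half turn about y gives the same grasp; the last joint's range is limited). The gripper opens to 87 mm and grips with 3 to 60 N. Pads are 19 mm wide; open, the fingers measure 117 mm over their backs; the gripper's body (75 mm by 190 mm) begins 51 mm behind the grasp point.
Start: joints at [1.291, 0.332, -0.065, 1.46, 0.022, 1.35, -0.088], TCP at [0.159, -0.605, 0.223] pointing down, gripper open.
Joint ranges: [-2.6, 2.6], [-0.5, 2.12], [-1.47, 1.34], [0.16, 2.42], [-1.27, 4.41], [0.06, 2.06], [-2.6, 2.6]. Speed limits (rad/s): [2.22, 2.22, 2.79, 2.79, 3.14, 3.14, 3.14].

### API

Orientations are given as a unit quaternion [x, y, z, w].
In Python, from bench import readout, vision, r gives the robot as it stands.
- The arm moves only by the tool arm_command, never from a script. Its argument "targets" is a list that holds one entry, the list of rows, each a list of 6 numbers: the shift along the tool's x, y, z in m, then the turn, a rotation vector about the tool's x, y, z in degrees. A call has 1 to 12 rows; each row shifts and turns the commanded pose from where the row before left it, along the tool's axes as they then stand; what a row does not reach is not made up. A row lasts 1/12 s, in which the tool goes at most 41.7 mm and 7.16 degrees, less where a joint would pass 70% of its speed; a pose out of reach is approached as far as the arm can. A call is refused whole if a number of a shift passes 0.0417 or a number of a turn 7.16, either way. A call with a gripper value outside its range is refused whole. "hand" is the opening, from 0 (shut) to 1 (fully open), set as the call begins (left out, the last holds). The fingers move at their own pace and stop on an object; "grip_force" is the grip in N (left out, the last holds). Time passes only in rows, so rows that do not move let the fingers close. It gives the time, the measured TCP pose, the force and the opening at its end, in the units of the state.
- readout.read_state(): the state, without advancing time (a new reading comes with each control period).
- vision.camera(name): name is "scene" or "top" or "wrist"; returns a dict with "pixels" (420x560x3 uint8, blue, green, red), "fovy" (degrees; the focal length in pixels is half the picture's height over the tangent of half this angle, whatever the lens; pixels are square), "cx", "cy" (the principal point, pixels), "R" (3x3) and "t" (3): a world point X has camera coordinates R X + t; the wrist camera has in their place "mount" (4x4, takes a point from camera to tool coordinates, whose origin is the TCP and whose axes are the tool frame's). Camera axes: x right, y down, z forward; pixel columns grow to the right and rows downward; lengths in m; the calibration is good to about 2 mm. The wrist camera is an equidistant fisheye: a pixel r from the principal point sees the ray r / f radians off the axis. A picture is of the moment at which its call begins: read the wrist's pose just before it. There is no depth.
- r.close_job(): hands the job in, once; it reports no verdict.
The state is a dict: "time": time; "joint_positions": joint angles; "joint_vel": joint speeds; "joint_torque": joint torques, N m; "ee_pos": TCP position; "eef_rot": TCP orientation; "ft_force": force on the tool from outside, world axes, zero at the start; "torque": the same for the moment, N m; "width": finger opening in m.
Only numpy, scipy, OpenCV 4.12 (cv2) and the standard library are available. Lean on these libraries where they do the work, as an engineer would, in place of code of your own. Each camera call takes 0.05 s, during which the arm holds its last target.

### The job

The washed vase lies loose on its side across the open-ended slatted tray in the white draining tray. Lift the slatted tray by its springy bail handle, bring the vase to rest over the middle of the slats and keep it there, held clear above the draining tray, for at least five seconds to drip off. Then carry it to the low white stand, set it down gently, square and centred, let go and move away, with the vase lying still on the middle part of the slats; the vase must never roll off nor be touched by the robot, and leave the soap bottle, brush and cup alone.

Things in the scene. Friction and masses are not known exactly. Their poses are not given: they have to be found in the camera images.
- tray: Open-ended slatted tray of pale wood, 0.30 kg, 188 mm wide (its x), 360 mm long (its y), alike either way round; origin at the centre of its underside, z up. Four slats run along y, their level tops 32 mm above the origin; the ends (y = -180 and +180 mm) have no rim or stop. Steel wire bail (0.1 kg) over its middle: uprights at x = -106 and +106 mm, footed in sockets 24 mm above the origin.
- grip (a point): Middle of the bail's straight wooden grip, 22 by 22 mm in section, 110 mm long along the tray's x, 185 mm above the tray's origin: grip it from above, fingers closing along the tray's y. Fingertips 19 mm below it clear the vase by 34 mm. The bail gives in its sockets about the tray's x axis like a spring of 6.5 N m/rad (well damped), so the hanging tray sags under an off-centre vase.
- tray_middle (a point): Middle of the slat tops, 32 mm above the tray's origin (axes of the tray). In the air, a vase lying 10 mm from here along y makes the tray sag about 0.007 rad towards it, which makes it roll further out: the hanging tray does not balance by itself (growth time about 0.47 s).
- vase: White ceramic vase on its side, diameter 100 mm, length 150 mm along its own x (across the tray), 0.46 kg (hidden: 0.39 to 0.53); origin at its centre, 82 mm above the tray's origin; it rolls along the tray's y. On slats tilted by a rad it speeds up downhill at about 6.5 (a - 0.01) m/s^2; a tray accelerating along y makes it lag by 0.67 of that. On level slats it comes to rest.
- drainer: Shallow white ceramic draining tray fixed on the worktop, 280 mm (its x) by 420 mm (its y), rim 22 mm high, walls and floor 6 mm thick. Origin at the centre of its underside. The slatted tray stands on its floor at the start.
- stand: Low white wooden stand fixed on the worktop, flat top 230 mm (its x) by 400 mm (its y), 60 mm high, no rim. Origin at the centre of its underside; its long axis is y.
- soap: Amber soap bottle with black cap, diameter 56 mm, 170 mm high, standing beyond the work; origin at the centre of its underside. Leave alone.
- brush: Wooden scrubbing brush, 140 by 50 by 44 mm, lying bristles down beyond the work; origin at the centre of its underside. Leave alone.
- pot: Grey concrete cup, diameter 90 mm at the rim, 80 mm high; origin at the centre of its underside. Leave alone.
Mind the look-alikes: they are no part of the job. Of the things like the vase, leave any that is blue or brown; of the rest the larger one is meant.

How it is judged:
On the way:
1. the slatted tray is held clear above the draining tray with the vase over its middle for five seconds (z of tray in the frame of drainer above 0.03 m and horizontal distance between tray and drainer below 0.12 m and y of vase in the frame of tray between -0.04 and 0.04 m and z of vase in the frame of tray above 0.07 m), for 5 s.
At the end, for the whole second after the job is handed in: The slatted tray stands flat on the stand, its centre within 30 mm of the stand's centre and its long axis within 0.12 rad of the stand's, released, with the vase resting on the slats within 60 mm of the tray's middle and lying still (slower than 40 mm/s) (horizontal distance between tray and stand below 0.03 m and angle between the y axis of tray and the y axis of stand, either way round below 0.12 rad and z of tray in the frame of stand between 0.055 and 0.066 m and angle between tray's own z axis and vertical below 0.03 rad and y of vase in the frame of tray between -0.06 and 0.06 m and z of vase in the frame of tray above 0.07 m and linear speed of vase below 0.04 m/s and linear speed of tray below 0.03 m/s); the robot touches nothing.
It fails at once if the vase rolls off the tray (y of vase in the frame of tray above 0.185 m or y of vase in the frame of tray below -0.185 m or z of vase in the frame of tray below 0.055 m).
It fails at once if the robot touches the vase (contact force between vase and the fingers above 0.5 N or contact force between vase and the arm above 0.5 N).
It fails at once if the tray is tipped more than 0.4 rad (angle between tray's own z axis and vertical above 0.4 rad).
It fails at once if the tray is slammed down on the stand (more than 60 N) (contact force between tray and stand above 60 N).
It fails at once if the soap bottle, brush or cup is disturbed (distance of any of soap, brush, pot from where it was at the start of the episode above 0.03 m).
It also fails if it takes over 72 s, if anything falls off the work surface, if the arm or the gripper's body presses on something with over 40 N, if the wrist force passes 120 N, or if a joint passes its speed limit or range.

## Working session

There is one attempt and no reset: what is moved stays moved. The work goes in short steps, Python scripts to look and compute and a tool call to move; the robot and the scene stay as the last step left them, time stands still between calls to the robot, and variables do not carry over. Pictures are saved under pics/ and viewed, and the job is handed in when it is done.

Besides the shell and the picture viewer there is one more tool, called after "Emit:" as name(argument=value, ...) on one line, values as JSON. arm_command: Moves the arm, as the interface text tells. Its arguments: {"type":"object","properties":{"targets":{"type":"array","items":{"type":"array","items":{"type":"array","items":{"type":"number"}}}},"hand":{"type":"number"},"grip_force":{"type":"number"}},"required":["targets"]}

```bash
ls; mkdir -p pics
python3 - <<'E'
from bench import readout, vision, r
import cv2,numpy as np
s=readout.read_state()
print(s)
for n in ["scene","top","wrist"]:
    c=vision.camera(n); cv2.imwrite(f"pics/{n}0.png",c["pixels"]); print(n,{k:v for k,v in c.items() if k!="pixels"})
E
```

```text
pics
{'time': 0.0, 'joint_positions': array([ 1.29141057,  0.33287212, -0.064711  ,  1.46092021,  0.02162466,
        1.34995172, -0.08849632]), 'joint_vel': array([-0.00013904,  0.00097174,  0.00058784,  0.00038929,  0.00092465,
       -0.00050145, -0.00012612]), 'joint_torque': array([-9.59768840e-05, -6.23255539e+01,  2.45708681e-02, -3.89898849e+01,
       -6.14446308e-02,  3.97674751e-02,  1.61381568e-04]), 'ee_pos': array([ 0.15862386, -0.60412594,  0.22176392]), 'eef_rot': array([-0.55962466,  0.4322788 , -0.43142708,  0.5602017 ]), 'ft_force': array([ 0.10426735, -0.65424139, -0.11438014]), 'torque': array([-0.01679893, -0.00315131, -0.01410756]), 'width': 0.08686341593011351}
scene {'fovy': 57.894573234674624, 'cx': 282.70120134718644, 'cy': 215.18133954076416, 'R': array([[-0.82575508,  0.56401986, -0.00318596],
       [ 0.46503521,  0.67761816, -0.56971561],
       [-0.31917205, -0.47192714, -0.82183573]]), 't': array([ 0.30867802, -0.2424926 ,  1.59106696])}
top {'fovy': 54.865996539089615, 'cx': 282.3880469604166, 'cy': 210.37731255455665, 'R': array([[-0.00250206, -0.99996443, -0.00805441],
       [-0.99432113,  0.00334471, -0.10636869],
       [ 0.10639185,  0.00774253, -0.99429414]]), 't': array([0.16164541, 0.49738439, 1.29815933])}
wrist {'fovy': 65.70646984690485, 'cx': 276.4081070787206, 'cy': 208.15114330927233, 'mount': array([[ 9.99999262e-01, -9.21527621e-04,  7.91216253e-04,
        -1.52500754e-04],
       [-9.98867354e-04, -2.53343602e-01,  9.67375843e-01,
        -1.62263546e-01],
       [-6.91013984e-04, -9.67375920e-01, -2.53344336e-01,
         6.92232011e-02],
       [ 0.00000000e+00,  0.00000000e+00,  0.00000000e+00,
         1.00000000e+00]])}
```

View pics/scene0.png

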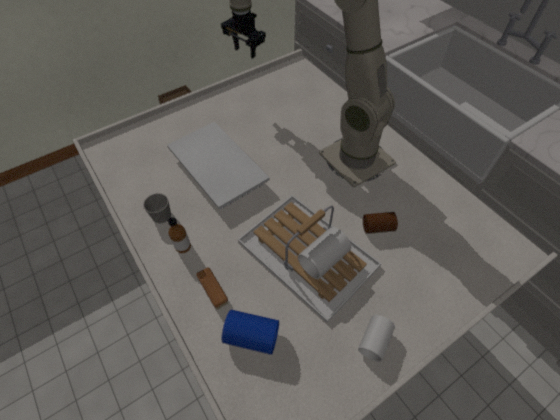

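View pics/top0.png

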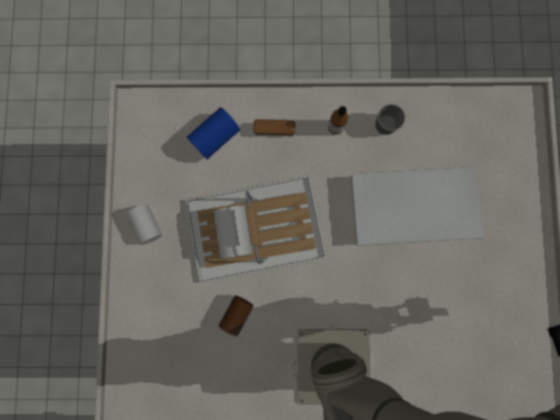

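View pics/wrist0.png

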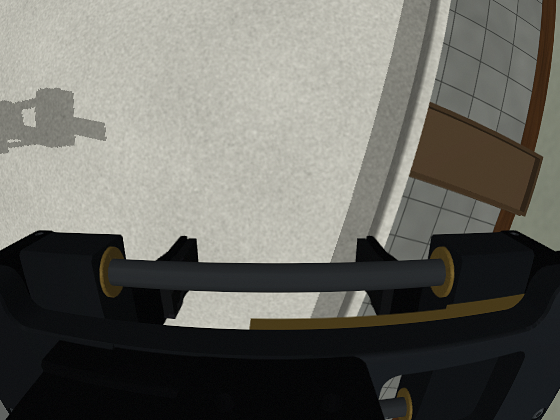

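```bash
cat > h.py <<'E'
import numpy as np,cv2
from scipy.spatial.transform import Rotation as Rt
from bench import readout, vision, r
def f(c): return 210/np.tan(np.radians(c["fovy"])/2)
def bp(c,u,v,z):
    d=np.array([(u-c["cx"])/f(c),(v-c["cy"])/f(c),1]); R=np.array(c["R"]);t=np.array(c["t"])
    o=-R.T@t; d=R.T@d; return o+d*(z-o[2])/d[2]
def pj(c,X):
    X=np.atleast_2d(X); p=X@np.array(c["R"]).T+np.array(c["t"]); return np.c_[p[:,0]/p[:,2]*f(c)+c["cx"],p[:,1]/p[:,2]*f(c)+c["cy"]]
def crop(c,x0,x1,y0,y1,k,name):
    im=c["pixels"][y0:y1,x0:x1]; cv2.imwrite("pics/"+name,cv2.resize(im,None,fx=k,fy=k,interpolation=cv2.INTER_CUBIC))
E
python3 - <<'E'
from h import *
c=vision.camera("top"); crop(c,180,330,170,290,5,"topT.png"); crop(c,340,490,150,260,5,"topS.png")
c=vision.camera("scene"); crop(c,230,390,190,320,5,"scT.png");
E
```

```text
(no output)
```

View pics/topT.png

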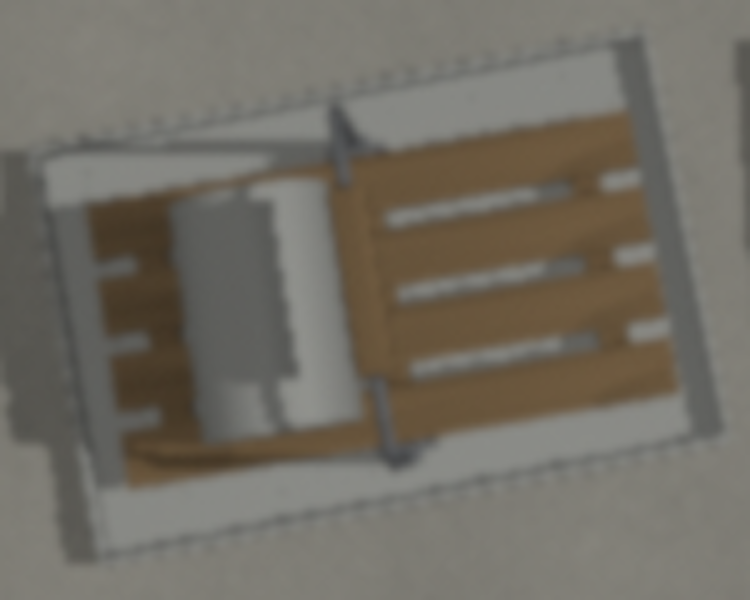

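View pics/topS.png

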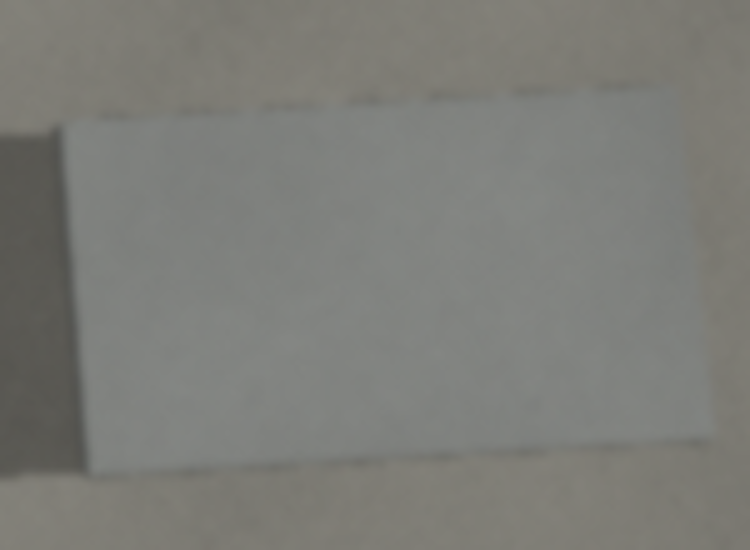

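View pics/scT.png

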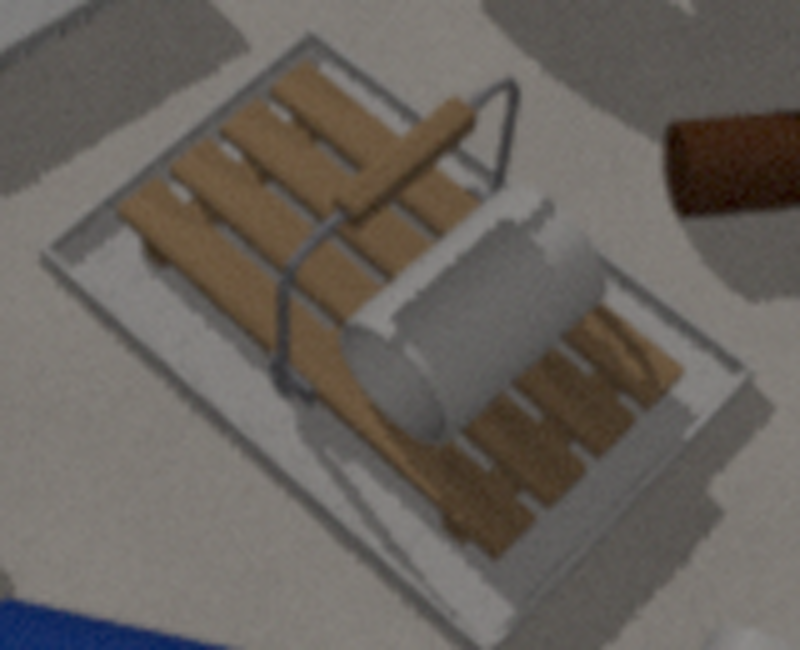

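Run:
```python
from h import *
c=vision.camera("top"); s=vision.camera("scene")
def g(P,ox,oy,z,cam=c): return np.array([bp(cam,ox+p[0]/5,oy+p[1]/5,z) for p in P])
def rep(n,P):
    # order TL BL TR BR
    m=P.mean(0); L=(P[0]+P[1])/2-(P[2]+P[3])/2; W=(P[0]+P[2])/2-(P[1]+P[3])/2
    print(n,m.round(4),"L",np.linalg.norm(L).round(4),"W",np.linalg.norm(W).round(4),"ang of y",np.degrees(np.arctan2(-L[0],L[1])).round(2),"ang x",np.degrees(np.arctan2(W[1],W[0])).round(2))
T=g([(88,205),(127,487),(630,113),(678,393)],180,170,.038);rep("tray",T)
D=g([(42,155),(97,562),(642,38),(722,432)],180,170,.022);rep("drain",D)
S=g([(62,122),(88,473),(680,88),(712,438)],340,150,.06);rep("stand",S)
G=g([(330,180),(358,375),(365,183),(390,378)],180,170,.202);rep("griptop",G)
V=g([(172,200),(205,440),(328,185),(360,415)],180,170,.088);rep("vase",V)
# scene: tray corners
T2=g([(683,370),(497,557),(305,60),(122,208)],230,190,.038,s);rep("tray scene",T2)
st=readout.read_state(); R=Rt.from_quat(st["eef_rot"]).as_matrix(); print(R.round(3), st["time"])
```

```text
tray [0.4342 0.245  0.038 ] L 0.3583 W 0.1842 ang of y 9.5 ang x 9.04
drain [0.4377 0.2494 0.022 ] L 0.4088 W 0.2665 ang of y 11.24 ang x 9.83
stand [ 0.5078 -0.2697  0.06  ] L 0.3965 W 0.2254 ang of y 3.01 ang x 2.53
griptop [0.4358 0.2446 0.202 ] L 0.0191 W 0.1118 ang of y -5.29 ang x 8.03
vase [0.4247 0.3128 0.088 ] L 0.0975 W 0.1479 ang of y 7.14 ang x 8.47
tray scene [0.4379 0.2522 0.038 ] L 0.3577 W 0.1853 ang of y 9.4 ang x -169.67
[[ 0.254 -0.     0.967]
 [-0.967  0.     0.254]
 [-0.    -1.     0.   ]] 0.35
```

Emit:
arm_command(targets=[[[-0.021, -0.0065, 0.034, 0, 0, 0], [-0.021, -0.0065, 0.034, 0, 0, 0], [-0.021, -0.0065, 0.034, 0, 0, 0], [-0.021, -0.0065, 0.034, 0, 0, 0], [-0.021, -0.0065, 0.034, 0, 0, 0], [-0.021, -0.0065, 0.034, 0, 0, 0], [-0.021, -0.0065, 0.034, 0, 0, 0], [-0.021, -0.0065, 0.034, 0, 0, 0], [-0.021, -0.0065, 0.034, 0, 0, 0], [-0.021, -0.0065, 0.034, 0, 0, 0], [-0.021, -0.0065, 0.034, 0, 0, 0], [-0.021, -0.0065, 0.034, 0, 0, 0]]], hand=1)

```text
time: 1.35
ee_pos: [0.4904, -0.2555, 0.3012]
eef_rot: [0.56, -0.432, 0.432, -0.56]
ft_force: [0.4, -1.5, 0.8]
width: 0.0871
```

```bash
cat >> h.py <<'E'
def togo(p,yaw,pitch=0,n=12,pr=True):
    # target world pos, yaw of tool z (deg), pitch about tool z
    st=readout.read_state(); R=Rt.from_quat(st["eef_rot"]).as_matrix()
    y=np.radians(yaw); Z=np.array([np.cos(y),np.sin(y),0]);Y=np.array([0,0,-1.]);X=np.cross(Y,Z)
    Rd=np.c_[X,Y,Z]@Rt.from_rotvec([0,0,np.radians(pitch)]).as_matrix()
    d=R.T@(np.array(p)-st["ee_pos"]); w=np.degrees(Rt.from_matrix(R.T@Rd).as_rotvec())
    print("t",round(st["time"],2),"ee",st["ee_pos"].round(4),"w",round(st["width"],4),"F",st["ft_force"].round(2),"M",st["torque"].round(3))
    print("tool shift",d.round(4),"turn",w.round(2),"per row of",n,(d/n).round(4),(w/n).round(2))
E
python3 - <<'E'
from h import *
togo([.4355,.247,.25],9.3); print(readout.read_state()["joint_positions"].round(2))
E
```

```text
t 1.35 ee [ 0.4904 -0.2555  0.3012] w 0.0871 F [ 0.38 -1.51  0.85] M [ 0.026 -0.009 -0.013]
tool shift [-0.5     0.0509  0.0744] turn [-0.02  5.4   0.03] per row of 12 [-0.0417  0.0042  0.0062] [-0.    0.45  0.  ]
[ 0.76  0.17 -0.41  1.51  0.07  1.48 -0.97]
```

Emit:
arm_command(targets=[[[-0.036, 0.002, 0.002, 0, 0.45, 0], [-0.036, 0.002, 0.002, 0, 0.45, 0], [-0.036, 0.002, 0.002, 0, 0.45, 0], [-0.036, 0.002, 0.002, 0, 0.45, 0], [-0.036, 0.002, 0.002, 0, 0.45, 0], [-0.036, 0.002, 0.002, 0, 0.45, 0], [-0.036, 0.002, 0.002, 0, 0.45, 0], [-0.036, 0.002, 0.002, 0, 0.45, 0], [-0.036, 0.002, 0.002, 0, 0.45, 0], [-0.036, 0.002, 0.002, 0, 0.45, 0], [-0.036, 0.002, 0.002, 0, 0.45, 0], [-0.036, 0.002, 0.002, 0, 0.45, 0]]])

```text
time: 2.35
ee_pos: [0.4206, 0.1716, 0.2768]
eef_rot: [-0.539, 0.457, -0.458, 0.539]
ft_force: [0.7, -0.2, -1.0]
width: 0.0869
```

Run:
```python
from h import *
togo([.4355,.247,.25],9.3,n=3); print(readout.read_state()["joint_positions"].round(2))
c=vision.camera("wrist"); cv2.imwrite("pics/w1.png",c["pixels"])
```

```text
t 2.35 ee [0.4206 0.1716 0.2768] w 0.0869 F [ 0.74 -0.24 -0.95] M [ 0.028 -0.04  -0.097]
tool shift [-0.072   0.0267  0.0268] turn [-0.06 -0.02  0.04] per row of 3 [-0.024   0.0089  0.0089] [-0.02 -0.01  0.01]
[ 0.4  -0.05 -0.85  1.76 -0.03  1.41 -1.85]
```

View pics/w1.png

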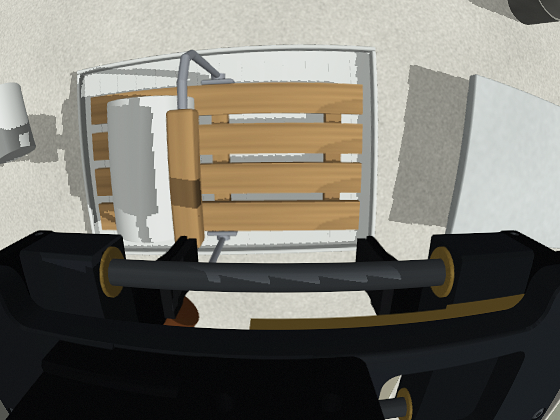

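```bash
cat >> h.py <<'E'
def wbp(c,u,v,z,st):
    ff=f(c); du=np.array([u-c["cx"],v-c["cy"]]); rr=np.hypot(*du); th=rr/ff
    d=np.array([*(np.sin(th)*du/rr),np.cos(th)]); M=np.array(c["mount"]); R=Rt.from_quat(st["eef_rot"]).as_matrix()
    o=st["ee_pos"]+R@M[:3,3]; d=R@M[:3,:3]@d; return o+d*(z-o[2])/d[2]
def tf(X,c=(.4355,.247),yaw=9.3):
    a=np.radians(yaw); d=np.array(X)[...,:2]-c; return np.c_[d@[np.cos(a),np.sin(a)],d@[-np.sin(a),np.cos(a)]]
E
python3 - <<'E'
from h import *
st=readout.read_state(); c=vision.camera("wrist"); 
for z,P in [(.202,[(167,112),(197,110),(173,178),(201,180),(172,206),(203,204)]),(.038,[(363,85),(358,230),(92,96)]),(.04,[(210,80),(230,236)])]:
    for p in P:
        X=wbp(c,*p,z,st); print(z,p,X.round(4),tf(X).round(4))
c["pixels"]; crop(c,80,380,40,260,2.6,"w1c.png")
E
```

```text
0.202 (167, 112) [0.4854 0.2732 0.202 ] [[0.0534 0.0178]]
0.202 (197, 110) [0.4895 0.25   0.202 ] [[ 0.0537 -0.0057]]
0.202 (173, 178) [0.4361 0.262  0.202 ] [[0.003  0.0147]]
0.202 (201, 180) [0.438  0.2398 0.202 ] [[ 0.0013 -0.0075]]
0.202 (172, 206) [0.414  0.2607 0.202 ] [[-0.019  0.017]]
0.202 (203, 204) [0.4197 0.236  0.202 ] [[-0.0173 -0.0083]]
0.038 (363, 85) [0.5577 0.0936 0.038 ] [[ 0.0958 -0.1711]]
0.038 (358, 230) [0.3724 0.0613 0.038 ] [[-0.0923 -0.173 ]]
0.038 (92, 96) [0.4971 0.4465 0.038 ] [[0.093 0.187]]
0.04 (210, 80) [0.5305 0.2805 0.04  ] [[0.0992 0.0177]]
0.04 (230, 236) [0.337  0.2268 0.04  ] [[-0.1005 -0.004 ]]
```

View pics/w1c.png

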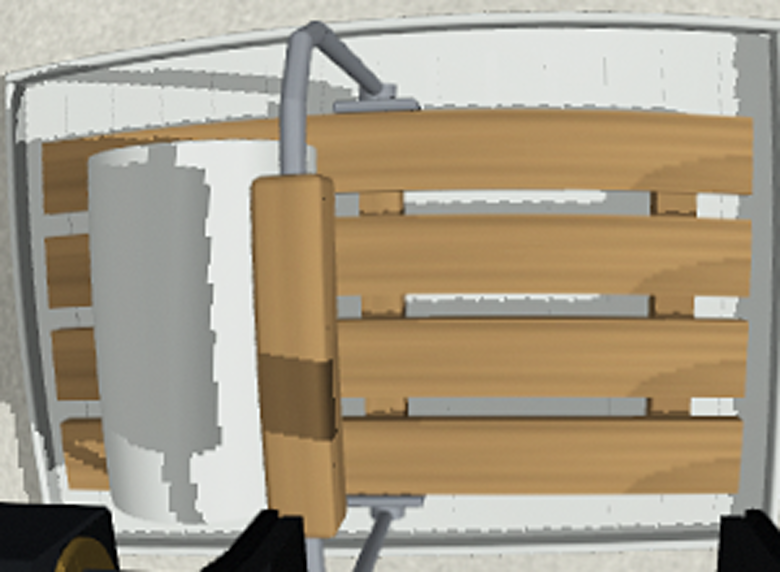

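Emit:
arm_command(targets=[[[-0.026, 0.012, 0.009, 0, 0, 0], [-0.026, 0.012, 0.009, 0, 0, 0], [-0.025, 0.012, 0.009, 0, 0, 0], [0, 0, 0, 0, 0, 0]]])

```text
time: 2.78
ee_pos: [0.4341, 0.2541, 0.2383]
eef_rot: [0.54, -0.458, 0.455, -0.54]
ft_force: [-0.8, 0.7, -0.0]
width: 0.0867
```

Run:
```python
from h import *
togo([.4345,.252,.172],9.3,n=3)
st=readout.read_state();c=vision.camera("wrist"); cv2.imwrite("pics/w2.png",c["pixels"])
```

```text
t 2.78 ee [0.4341 0.2541 0.2383] w 0.0867 F [-0.77  0.71 -0.02] M [0.014 0.06  0.01 ]
tool shift [0.0023 0.0663 0.0002] turn [ 0.17  0.26 -0.13] per row of 3 [0.0008 0.0221 0.0001] [ 0.06  0.09 -0.04]
```

View pics/w2.png

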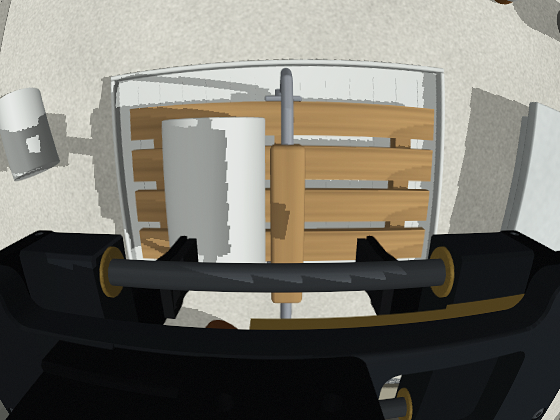

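Run:
```python
from h import *
st=readout.read_state();c=vision.camera("wrist");crop(c,100,460,50,310,2.2,"w2c.png")
for z,P in [(.202,[(272,146),(304,146),(272,300),(302,301)]),(.038,[(131,108),(437,112),(435,258)]),(.04,[(266,99),(308,96)])]:
    for p in P:
        X=wbp(c,*p,z,st); print(z,p,X.round(4),tf(X,(.4345,.252)).round(4))
```

```text
0.202 (272, 146) [0.4894 0.2642 0.202 ] [[0.0561 0.0032]]
0.202 (304, 146) [0.4927 0.2449 0.202 ] [[ 0.0563 -0.0164]]
0.202 (272, 300) [0.3844 0.247  0.202 ] [[-0.0502  0.0032]]
0.202 (302, 301) [0.387  0.2259 0.202 ] [[-0.0511 -0.018 ]]
0.038 (131, 108) [0.5003 0.437  0.038 ] [[0.0949 0.1719]]
0.038 (437, 112) [0.5574 0.078  0.038 ] [[ 0.0932 -0.1916]]
0.038 (435, 258) [0.3755 0.0291 0.038 ] [[-0.0943 -0.2105]]
0.04 (266, 99) [0.5287 0.2796 0.04  ] [[0.0974 0.012 ]]
0.04 (308, 96) [0.5399 0.2348 0.04  ] [[ 0.1013 -0.034 ]]
```

View pics/w2c.png

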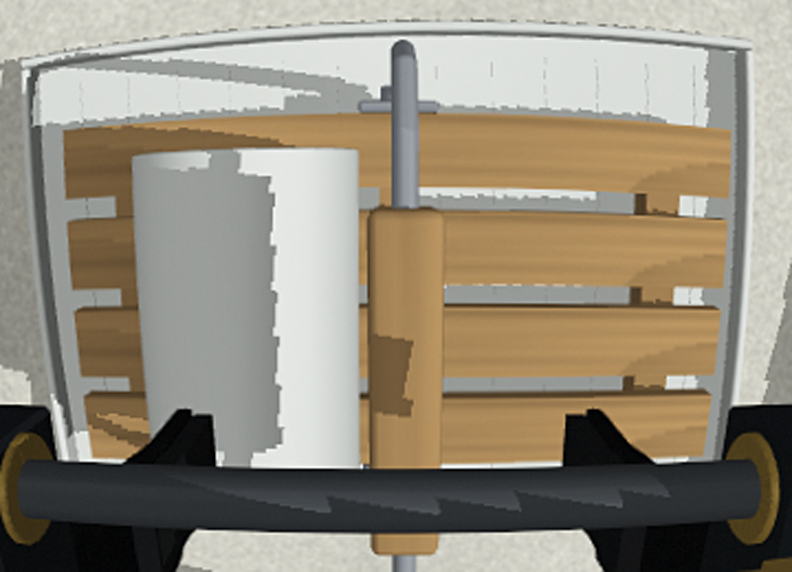

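Emit:
arm_command(targets=[[[0.004, 0.015, 0.002, 0.1, 0.2, -0.1], [0.004, 0.017, 0.001, 0, 0.1, 0], [0.001, 0.017, 0, 0, 0, 0], [0, 0.017, 0, 0, 0, 0], [0, 0, 0, 0, 0, 0]]])

```text
time: 3.3
ee_pos: [0.4393, 0.2393, 0.1724]
eef_rot: [0.538, -0.459, 0.46, -0.536]
ft_force: [-0.2, 0.0, -0.1]
width: 0.0867
```

Run:
```python
from h import *
togo([.437,.2455,.172],9.3,n=1)
c=vision.camera("wrist"); crop(c,100,460,50,310,2.2,"w3.png")
c=vision.camera("top"); crop(c,180,330,170,290,5,"top3.png");
```

```text
t 3.3 ee [0.4393 0.2393 0.1724] w 0.0867 F [-0.21  0.02 -0.1 ] M [-0.008  0.008  0.004]
tool shift [-0.0065  0.0004 -0.0013] turn [ 0.07 -0.41  0.22] per row of 1 [-0.0065  0.0004 -0.0013] [ 0.07 -0.41  0.22]
```

View pics/w3.png

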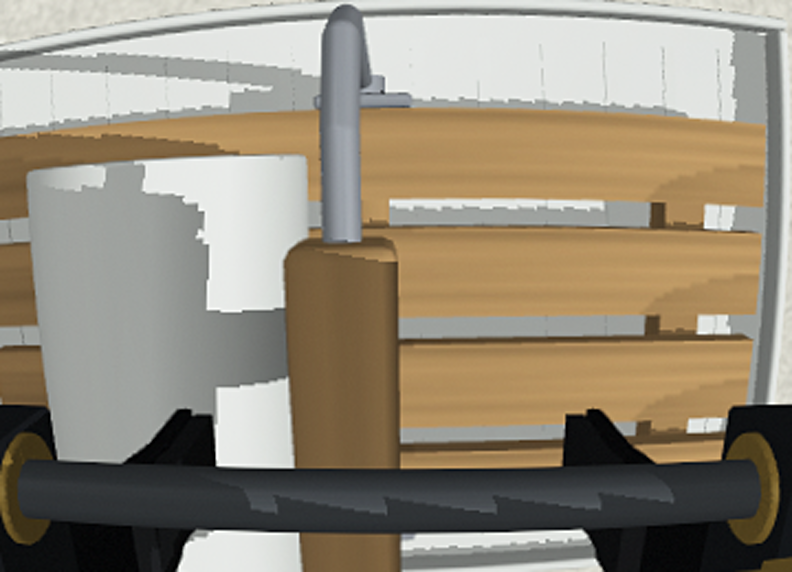

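View pics/top3.png

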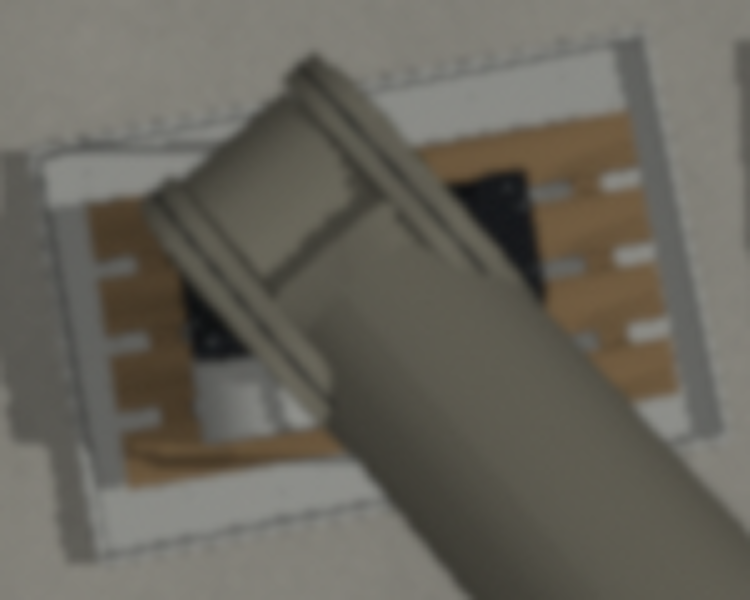

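Run:
```python
from h import *
togo([.437,.2455,.172],9.3,n=1)
st=readout.read_state();c=vision.camera("wrist");
for p in [((100+285/2.2),50+262/2.2),(100+398/2.2,50+262/2.2),(100+300/2.2,50+560/2.2),(100+400/2.2,50+560/2.2)]:
  X=wbp(c,*p,.202,st); print(X.round(4),tf(X,(.437,.2455)).round(4))
```

```text
t 3.4 ee [0.4403 0.2409 0.1752] w 0.087 F [-0.34  0.84  1.54] M [ 0.037  0.013 -0.012]
tool shift [-0.0051  0.0032 -0.0025] turn [-0.11 -0.36  0.14] per row of 1 [-0.0051  0.0032 -0.0025] [-0.11 -0.36  0.14]
[0.4873 0.2685 0.202 ] [[0.0534 0.0145]]
[0.4905 0.247  0.202 ] [[ 0.0531 -0.0071]]
[0.4228 0.258  0.202 ] [[-0.012   0.0146]]
[0.4265 0.2363 0.202 ] [[-0.0119 -0.0074]]
```

Emit:
arm_command(targets=[[[-0.004, 0.001, -0.001, 0, -0.2, 0], [-0.0045, 0.001, -0.001, 0, -0.2, 0], [0, 0, 0, 0, 0, 0], [0, 0, 0, 0, 0, 0], [0, 0, 0, 0, 0, 0], [0, 0, 0, 0, 0, 0]]])

```text
time: 3.95
ee_pos: [0.4367, 0.2499, 0.1726]
eef_rot: [-0.539, 0.456, -0.458, 0.539]
ft_force: [-0.8, 0.3, -0.5]
width: 0.0873
```

Run:
```python
from h import *
togo([.437,.2455,.172],9.3,n=1)
st=readout.read_state();c=vision.camera("wrist");crop(c,100,460,50,310,2.2,"w4.png")
```

```text
t 3.95 ee [0.4367 0.2499 0.1726] w 0.0873 F [-0.83  0.31 -0.52] M [ 0.041  0.014 -0.007]
tool shift [ 0.0044  0.0006 -0.0004] turn [-0.1   0.11  0.1 ] per row of 1 [ 0.0044  0.0006 -0.0004] [-0.1   0.11  0.1 ]
```

View pics/w4.png

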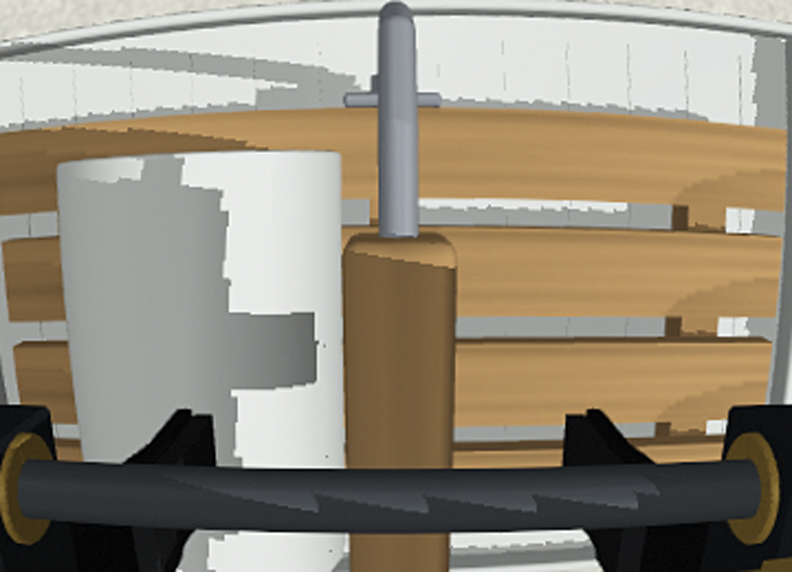

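Emit:
arm_command(targets=[[[0.0025, 0, 0, 0, 0.1, 0], [0, 0, 0, 0, 0, 0], [0, 0, 0, 0, 0, 0], [0, 0, 0, 0, 0, 0], [0, 0, 0, 0, 0, 0], [0, 0, 0, 0, 0, 0], [0, 0, 0, 0, 0, 0], [0, 0, 0, 0, 0, 0]]], hand=0, grip_force=45)

```text
time: 4.67
ee_pos: [0.437, 0.2475, 0.1725]
eef_rot: [-0.539, 0.457, -0.459, 0.539]
ft_force: [-0.3, -0.1, 0.8]
width: 0.0413
```

Run:
```python
from h import *
togo([.437,.2455,.172],9.3,n=1)
st=readout.read_state();c=vision.camera("wrist");crop(c,60,500,30,310,1.8,"w5.png")
c=vision.camera("scene"); crop(c,230,390,170,320,5,"sc5.png");
```

```text
t 4.67 ee [0.437  0.2475 0.1725] w 0.0413 F [-0.26 -0.11  0.8 ] M [-0.077  0.016 -0.052]
tool shift [ 0.002   0.0005 -0.0004] turn [-0.1   0.02  0.1 ] per row of 1 [ 0.002   0.0005 -0.0004] [-0.1   0.02  0.1 ]
```

View pics/w5.png

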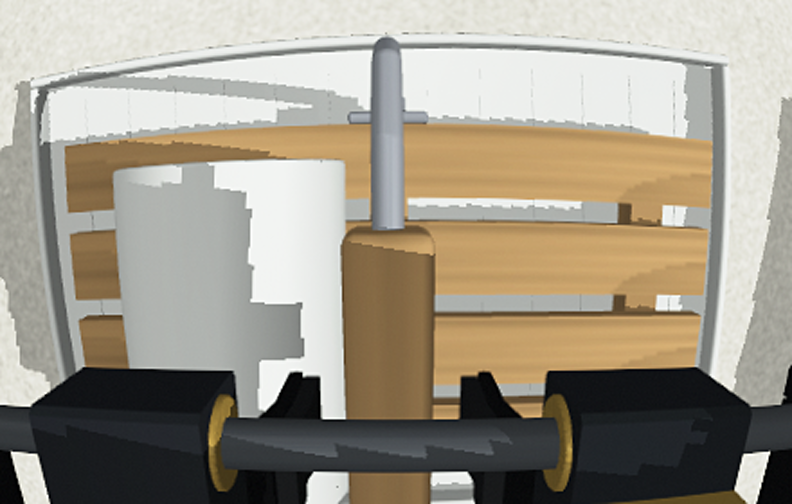

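View pics/sc5.png

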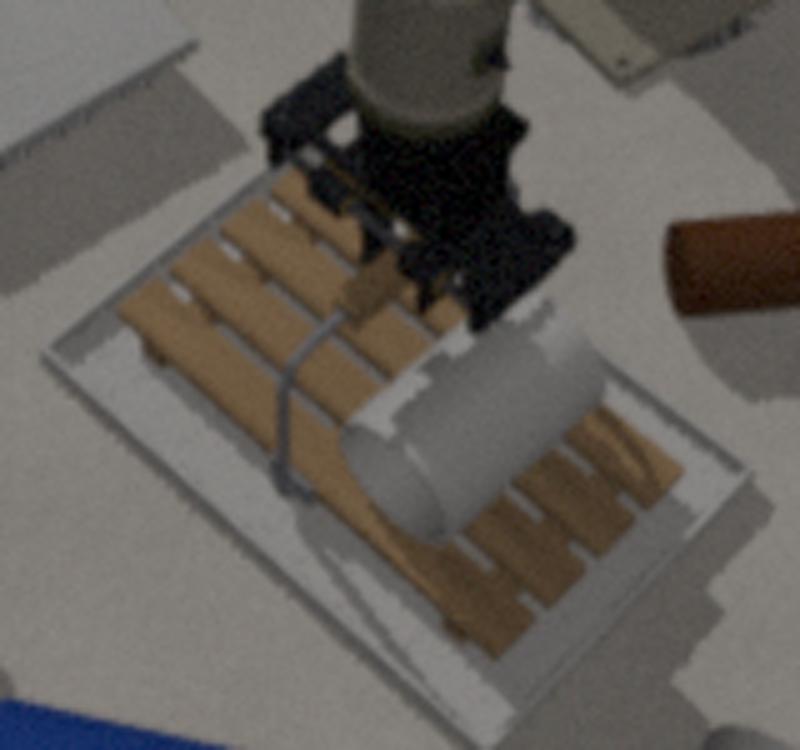

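Emit:
arm_command(targets=[[[0, 0, 0, 0, 0, 0], [0, 0, 0, 0, 0, 0], [0, 0, 0, 0, 0, 0], [0, 0, 0, 0, 0, 0], [0, 0, 0, 0, 0, 0], [0, 0, 0, 0, 0, 0]]])

```text
time: 5.27
ee_pos: [0.4371, 0.2475, 0.1725]
eef_rot: [-0.539, 0.457, -0.459, 0.539]
ft_force: [-0.8, 1.1, 0.0]
width: 0.0219
```

Run:
```python
from h import *
togo([.437,.2455,.172],9.3,n=1)
c=vision.camera("wrist");cv2.imwrite("pics/w6r.png",c["pixels"]);crop(c,60,500,30,310,1.8,"w6.png")
```

```text
t 5.27 ee [0.4371 0.2475 0.1725] w 0.0219 F [-0.81  1.1   0.02] M [ 0.189 -0.019  0.142]
tool shift [ 0.0019  0.0005 -0.0004] turn [-0.1   0.02  0.1 ] per row of 1 [ 0.0019  0.0005 -0.0004] [-0.1   0.02  0.1 ]
```

View pics/w6.png

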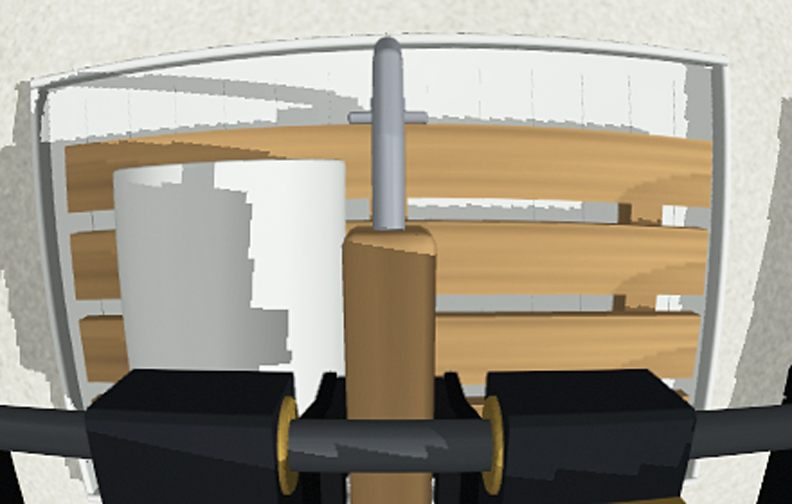

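```bash
cat > v.py <<'E'
from h import *
from scipy.optimize import least_squares
def wpj(c,P):
    M=np.array(c["mount"]); q=(np.atleast_2d(P)-M[:3,3])@M[:3,:3]
    rr=np.hypot(q[:,0],q[:,1]); th=np.arctan2(rr,q[:,2]); k=f(c)*th/rr
    return np.c_[q[:,0]*k+c["cx"],q[:,1]*k+c["cy"]]
def totool(P,phi,dy=0,dz=0):
    P=np.atleast_2d(P); z=P[:,2]-.024; y=P[:,1]+dy
    y2=y*np.cos(phi)-z*np.sin(phi); z2=y*np.sin(phi)+z*np.cos(phi)
    return np.c_[-y2,.142-z2-dz,P[:,0]]
ROWS=(172,177,182)
XS=np.linspace(-.02,.075,40); TH=np.linspace(0,np.pi,61)
def pred(c,y,phi,row):
    out=[]
    for e in (.18,-.18):
        uv=wpj(c,totool(np.c_[np.linspace(-.02,.09,40),np.full(40,e),np.full(40,.032)],phi)); o=np.argsort(uv[:,1]); out.append(np.interp(row,uv[o,1],uv[o,0]))
    lo=[];
    U=np.array([np.interp(row,uv[o,1],uv[o,0]) for th in TH for uv in [wpj(c,totool(np.c_[XS,np.full(40,y+.05*np.cos(th)),np.full(40,.082+.05*np.sin(th))],phi))] for o in [np.argsort(uv[:,1])]])
    return np.array([out[0],out[1],U.min(),U.max()])
def wood(c):
    im=cv2.GaussianBlur(c["pixels"],(3,3),0).astype(float); b,g,r_=im[...,0],im[...,1],im[...,2]
    return (r_-b)/(r_+1)  # wood ~ .4+
def edges(c,row,th=.22):
    w=wood(c)[row]; m=w>th; idx=np.flatnonzero(np.diff(m.astype(int)))
    return [(round(i+(th-w[i])/(w[i+1]-w[i]),1),'+' if w[i+1]>w[i] else '-') for i in idx if 80<i<480]
E
python3 - <<'E'
from v import *
c=vision.camera("wrist")
for row in ROWS: print(row,edges(c,row), [pred(c,y,p,row).round(1).tolist() for y,p in [(.066,0),(.06,0),(.066,-.02)]])
E
```

```text
172 [(np.float64(99.4), '+'), (np.float64(124.8), '-'), (np.float64(250.0), '+'), (np.float64(452.3), '-')] [[99.5, 452.9, 127.8, 255.4], [99.5, 452.9, 134.9, 263.3], [101.2, 454.5, 127.3, 254.0]]
177 [(np.float64(99.7), '+'), (np.float64(125.1), '-'), (np.float64(250.0), '+'), (np.float64(451.7), '-')] [[100.0, 452.5, 128.2, 255.5], [100.0, 452.5, 135.3, 263.3], [101.6, 454.1, 127.7, 254.0]]
182 [(np.float64(100.4), '+'), (np.float64(125.5), '-'), (np.float64(250.0), '+'), (np.float64(451.4), '-')] [[100.5, 452.0, 128.7, 255.6], [100.5, 452.0, 135.7, 263.3], [102.1, 453.6, 128.1, 254.1]]
```

```bash
cat >> v.py <<'E'
from scipy.optimize import brentq
def meas(show=False):
    st=readout.read_state(); c=vision.camera("wrist"); R=Rt.from_quat(st["eef_rot"]).as_matrix()
    th=-np.arcsin(R[2,0]); roll=np.arcsin(-R[2,2]) ; yaw=np.degrees(np.arctan2(R[1,2],R[0,2]))
    Ls=[];Rs=[];E0=[];E1=[]
    for row in ROWS:
        e=edges(c,row)
        try:
            Ls.append(next(x for x,s in e if s=='-')); E0.append(next(x for x,s in e if s=='+')); E1.append([x for x,s in e if s=='-'][-1])
            rr=[x for x,s in e if s=='+'][-1]
            if rr>308: Rs.append(rr)
        except Exception as ex: print("edge fail",row,e)
    e0,e1=np.median(E0),np.median(E1)
    ph=[]
    for e,i,off in((e0,0,.3),(e1,1,.8)):
        try: ph.append(brentq(lambda p:pred(c,.0,p,177)[i]-(e+off),-.3,.3))
        except Exception: ph.append(np.nan)
    phi=np.nanmean(ph); ys=[brentq(lambda y:pred(c,y,phi,177)[2]-np.median(Ls),-.15,.15)]
    if Rs: ys.append(brentq(lambda y:pred(c,y,phi,177)[3]-np.median(Rs),-.15,.15))
    z=np.array([0,0,1.]); rel=tuple
    M=st["torque"];a=np.radians(yaw); Mx=M[0]*np.cos(a)+M[1]*np.sin(a)
    print(f"t {st['time']:.2f} ee {st['ee_pos'].round(4)} F {st['ft_force'].round(1)} Mx {Mx:.3f} yaw {yaw:.2f} roll {roll:.4f} | theta {th:.4f} phi {np.round(ph,4)} a {th+phi:.4f} | y {np.round(ys,4)}")
    if show: cv2.imwrite("pics/"+show,c["pixels"])
E
python3 -c "
from v import *
meas()"
```

```text
t 5.37 ee [0.437  0.2475 0.1725] F [-0.5  0.9 -0.5] Mx 0.101 yaw 9.32 roll -0.0018 | theta -0.0018 phi [ 0.0001 -0.0016] a -0.0026 | y [0.0687]
```

Emit:
arm_command(targets=[[[0.0023, 0, 0, 0, 0, 0.92], [0.0023, 0, 0, 0, 0, 0.92], [0.0023, 0, 0, 0, 0, 0.92], [0.0023, 0, 0, 0, 0, 0.92], [0.0023, 0, 0, 0, 0, 0.92], [0, 0, 0, 0, 0, 0], [0, 0, 0, 0, 0, 0], [0, 0, 0, 0, 0, 0]]])

```text
time: 6.08
ee_pos: [0.4389, 0.2362, 0.1721]
eef_rot: [-0.52, 0.478, -0.437, 0.557]
ft_force: [0.5, 2.6, -2.5]
width: 0.0218
```

```bash
python3 -c "
from v import *
meas('w7.png')"
```

```text
t 6.08 ee [0.4389 0.2362 0.1721] F [ 0.5  2.6 -2.5] Mx 0.251 yaw 9.32 roll -0.0019 | theta 0.0783 phi [-0.0866 -0.0874] a -0.0087 | y [0.0679]
```

Emit:
arm_command(targets=[[[0, -0.0015, 0, 0, 0, 0], [0, -0.0015, 0, 0, 0, 0], [0, 0, 0, 0, 0, 0]]])

```text
time: 6.38
ee_pos: [0.4386, 0.2353, 0.1748]
eef_rot: [-0.521, 0.478, -0.437, 0.556]
ft_force: [0.6, -0.2, -8.5]
width: 0.0218
```

```bash
python3 -c "
from v import *
meas('w8.png')"
```

```text
t 6.38 ee [0.4386 0.2353 0.1748] F [ 0.6 -0.2 -8.5] Mx -0.654 yaw 9.31 roll -0.0006 | theta 0.0774 phi [-0.0762 -0.0807] a -0.0011 | y [0.0671]
```

Emit:
arm_command(targets=[[[0, -0.002, 0, 0, 0, 0], [0, 0, 0, 0, 0, 0], [0, 0, 0, 0, 0, 0]]])

```text
time: 6.68
ee_pos: [0.439, 0.2357, 0.1772]
eef_rot: [-0.52, 0.478, -0.437, 0.557]
ft_force: [-0.5, 1.1, -7.7]
width: 0.0215
```

```bash
python3 -c "
from v import *
meas('w9.png')"
```

```text
t 6.68 ee [0.439  0.2357 0.1772] F [-0.5  1.1 -7.7] Mx -0.583 yaw 9.31 roll -0.0018 | theta 0.0783 phi [-0.0576 -0.0609] a 0.0191 | y [0.0594]
```

Emit:
arm_command(targets=[[[0, 0, 0, 0, 0, 0], [0, 0.002, 0, 0, 0, 0], [0, 0.002, 0, 0, 0, 0], [0, 0, 0, 0, 0, 0]]])

```text
time: 7.07
ee_pos: [0.4388, 0.2362, 0.1729]
eef_rot: [-0.52, 0.478, -0.437, 0.557]
ft_force: [0.2, 1.6, -6.6]
width: 0.0217
```

```bash
python3 -c "
from v import *
meas('w10.png')"
```

```text
t 7.07 ee [0.4388 0.2362 0.1729] F [ 0.2  1.6 -6.6] Mx -0.314 yaw 9.32 roll -0.0017 | theta 0.0788 phi [-0.0889 -0.0901] a -0.0107 | y [0.0308]
```

Emit:
arm_command(targets=[[[0, 0, 0, 0, 0, 0], [0, 0, 0, 0, 0, 0], [0, 0, 0, 0, 0, 0]]])

```text
time: 7.37
ee_pos: [0.4389, 0.2362, 0.1733]
eef_rot: [-0.52, 0.478, -0.437, 0.557]
ft_force: [-0.4, 0.1, -5.8]
width: 0.0218
```

```bash
python3 -c "
from v import *
meas('w11.png')"
```

```text
t 7.37 ee [0.4389 0.2362 0.1733] F [-0.4  0.1 -5.8] Mx -0.240 yaw 9.32 roll -0.0018 | theta 0.0786 phi [-0.0843 -0.0861] a -0.0066 | y [0.0094 0.0099]
```

Emit:
arm_command(targets=[[[0, 0.0015, 0, 0, 0, -0.5], [0, 0.0005, 0, 0, 0, -0.5], [0, 0, 0, 0, 0, -0.5]]])

```text
time: 7.67
ee_pos: [0.439, 0.2375, 0.1722]
eef_rot: [-0.526, 0.471, -0.444, 0.552]
ft_force: [-3.7, 3.5, 3.3]
width: 0.0218
```

```bash
python3 -c "
from v import *
meas('w12.png')"
```

```text
t 7.67 ee [0.439  0.2375 0.1722] F [-3.7  3.5  3.3] Mx 1.183 yaw 9.33 roll -0.0030 | theta 0.0531 phi [-0.0493 -0.0519] a 0.0025 | y [-0.0076 -0.0071]
```

Emit:
arm_command(targets=[[[-0.0019, 0, 0, 0, 0, -0.5], [-0.0019, 0, 0, 0, 0, -0.5], [-0.0019, 0, 0, 0, 0, -0.5], [-0.0019, 0, 0, 0, 0, -0.5], [-0.0019, 0, 0, 0, 0, -0.5], [-0.0019, 0, 0, 0, 0, -0.5], [0, 0, 0, 0, 0, 0]]])

```text
time: 8.3
ee_pos: [0.4374, 0.2474, 0.1724]
eef_rot: [-0.539, 0.456, -0.459, 0.539]
ft_force: [-5.4, -3.7, 10.4]
width: 0.0214
```

```bash
python3 -c "
from v import *
meas('w13.png')"
```

```text
t 8.30 ee [0.4374 0.2474 0.1724] F [-5.4 -3.7 10.4] Mx -1.184 yaw 9.33 roll -0.0027 | theta -0.0023 phi [-0.0134 -0.0202] a -0.0191 | y [-0.0703 -0.0344]
```

View pics/w13.png

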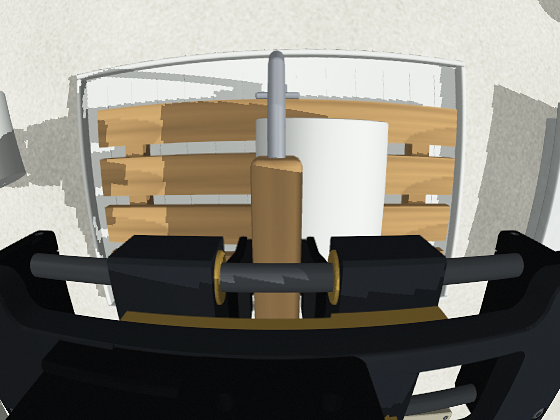

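Emit:
arm_command(targets=[[[0, -0.0008, 0, 0, 0, 0], [0, 0, 0, 0, 0, 0], [0, 0, 0, 0, 0, 0]]])

```text
time: 8.6
ee_pos: [0.4374, 0.2469, 0.1725]
eef_rot: [-0.538, 0.457, -0.459, 0.539]
ft_force: [-2.0, -2.5, 2.7]
width: 0.0215
```

```bash
sed -i 's/    if Rs: ys.append/    if np.median(Ls)>248: ys=[]\n    if Rs: ys.append/' v.py; python3 -c "
from v import *
meas('w14.png')"
```

```text
t 8.60 ee [0.4374 0.2469 0.1725] F [-2.  -2.5  2.7] Mx -0.946 yaw 9.28 roll -0.0021 | theta -0.0010 phi [-0.0134 -0.019 ] a -0.0172 | y [-0.0377]
```

Emit:
arm_command(targets=[[[-0.0023, 0, 0, 0, 0, -0.9], [-0.0023, 0, 0, 0, 0, -0.9], [-0.0023, 0, 0, 0, 0, -0.9], [-0.0023, 0, 0, 0, 0, -0.9], [-0.0023, 0, 0, 0, 0, -0.9], [0, 0, 0, 0, 0, 0], [0, 0, 0, 0, 0, 0]]])

```text
time: 9.23
ee_pos: [0.4353, 0.2587, 0.172]
eef_rot: [0.556, -0.435, 0.479, -0.521]
ft_force: [-1.5, -5.5, 4.2]
width: 0.0215
```

```bash
python3 -c "
from v import *
meas('w15.png')
c=vision.camera('scene'); crop(c,230,390,170,320,5,'sc15.png')"
```

```text
t 9.23 ee [0.4353 0.2587 0.172 ] F [-1.5 -5.5  4.2] Mx -1.504 yaw 9.35 roll -0.0018 | theta -0.0797 phi [0.0649 0.0606] a -0.0170 | y [-0.038]
```

View pics/sc15.png

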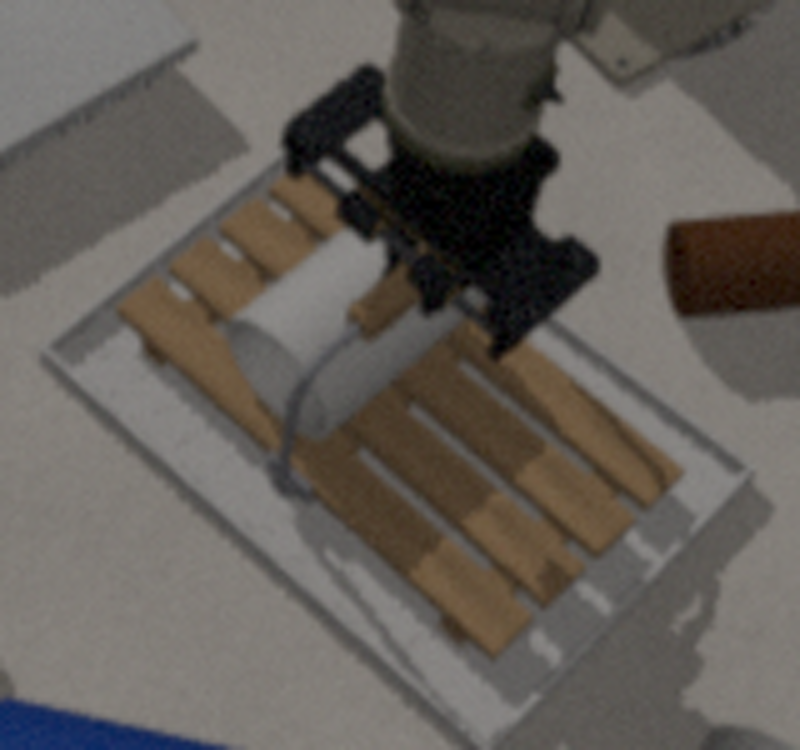

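Emit:
arm_command(targets=[[[0, -0.0015, 0, 0, 0, 0], [0, -0.0015, 0, 0, 0, 0], [0, -0.001, 0, 0, 0, 0], [0, 0, 0, 0, 0, 0]]])

```text
time: 9.67
ee_pos: [0.4348, 0.2597, 0.1757]
eef_rot: [0.556, -0.436, 0.478, -0.521]
ft_force: [-0.2, 0.3, -7.8]
width: 0.0215
```

```bash
python3 -c "
from v import *
meas('w16.png')"
```

```text
t 9.67 ee [0.4348 0.2597 0.1757] F [-0.2  0.3 -7.8] Mx 0.755 yaw 9.35 roll -0.0014 | theta -0.0776 phi [0.0636 0.057 ] a -0.0173 | y [-0.0352]
```

Emit:
arm_command(targets=[[[0, -0.0005, 0, 0, 0, 0], [0, 0, 0, 0, 0, 0], [0, 0, 0, 0, 0, 0]]])

```text
time: 9.97
ee_pos: [0.435, 0.2592, 0.1763]
eef_rot: [0.556, -0.436, 0.479, -0.521]
ft_force: [-0.6, -0.4, -8.3]
width: 0.0213
```

```bash
python3 -c "
from v import *
meas('w17.png')"
```

```text
t 9.97 ee [0.435  0.2592 0.1763] F [-0.6 -0.4 -8.3] Mx 0.779 yaw 9.33 roll -0.0016 | theta -0.0784 phi [0.0596 0.0535] a -0.0218 | y [-0.024  -0.0237]
```

Emit:
arm_command(targets=[[[0, 0.0025, 0, 0, 0, 0], [0, 0.002, 0, 0, 0, 0], [0, 0, 0, 0, 0, 0], [0, 0, 0, 0, 0, 0]]])

```text
time: 10.35
ee_pos: [0.4353, 0.2588, 0.1722]
eef_rot: [0.556, -0.436, 0.479, -0.521]
ft_force: [-1.7, -1.0, -1.5]
width: 0.0214
```

```bash
python3 -c "
from v import *
meas('w18.png')"
```

```text
t 10.35 ee [0.4353 0.2588 0.1722] F [-1.7 -1.  -1.5] Mx 0.353 yaw 9.32 roll -0.0020 | theta -0.0788 phi [0.0861 0.0803] a 0.0044 | y [0.0008 0.0015]
```

Emit:
arm_command(targets=[[[0.0023, 0, 0, 0, 0, 0.9], [0.0023, 0, 0, 0, 0, 0.9], [0.0023, 0, 0, 0, 0, 0.9], [0.0023, 0, 0, 0, 0, 0.9], [0.0023, 0, 0, 0, 0, 0.9], [0, 0, 0, 0, 0, 0], [0, 0, 0, 0, 0, 0]]])

```text
time: 10.98
ee_pos: [0.4374, 0.247, 0.1726]
eef_rot: [-0.538, 0.457, -0.459, 0.539]
ft_force: [-0.4, 2.2, -3.7]
width: 0.0212
```

```bash
python3 -c "
from v import *
meas('w19.png')"
```

```text
t 10.98 ee [0.4374 0.247  0.1726] F [-0.4  2.2 -3.7] Mx 0.671 yaw 9.26 roll -0.0023 | theta -0.0000 phi [0.0026 0.0021] a 0.0023 | y [0.0233 0.0237]
```

Emit:
arm_command(targets=[[[0.0012, 0, 0, 0, 0, 0.5], [0.0012, 0, 0, 0, 0, 0.5], [0, 0, 0, 0, 0, 0], [0, -0.002, 0, 0, 0, 0], [0, -0.002, 0, 0, 0, 0], [0, -0.003, 0, 0, 0, 0], [0, -0.003, 0, 0, 0, 0], [0, 0, 0, 0, 0, 0]]])

```text
time: 11.7
ee_pos: [0.4376, 0.2449, 0.183]
eef_rot: [-0.534, 0.462, -0.454, 0.543]
ft_force: [0.3, 0.4, -7.5]
width: 0.0215
```

```bash
python3 -c "
from v import *
meas('w20.png')
c=vision.camera('scene'); crop(c,230,390,170,320,5,'sc20.png')"
```

```text
t 11.70 ee [0.4376 0.2449 0.183 ] F [ 0.3  0.4 -7.5] Mx -0.144 yaw 9.32 roll -0.0022 | theta 0.0172 phi [-0.0231 -0.0252] a -0.0069 | y [0.0245]
```

Emit:
arm_command(targets=[[[0, -0.006, 0, 0, 0, 0], [0, -0.009, 0, 0, 0, 0], [0, -0.009, 0, 0, 0, 0], [0, -0.006, 0, 0, 0, 0]]])

```text
time: 12.13
ee_pos: [0.4379, 0.2447, 0.2142]
eef_rot: [-0.534, 0.462, -0.454, 0.544]
ft_force: [0.1, -0.2, -8.3]
width: 0.0215
```

```bash
python3 -c "
from v import *
meas('w21.png')"
```

```text
t 12.13 ee [0.4379 0.2447 0.2142] F [ 0.1 -0.2 -8.3] Mx -0.109 yaw 9.32 roll -0.0033 | theta 0.0177 phi [-0.0219 -0.0227] a -0.0046 | y [0.0248]
```

Emit:
arm_command(targets=[[[0, 0, 0, 0, 0, 0], [0, 0, 0, 0, 0, 0], [0, 0, 0, 0, 0, 0], [0, 0, 0, 0, 0, 0], [0, 0, 0, 0, 0, 0], [0, 0, 0, 0, 0, 0]]])

```text
time: 12.68
ee_pos: [0.4374, 0.2443, 0.2123]
eef_rot: [-0.535, 0.462, -0.453, 0.543]
ft_force: [0.3, -0.4, -8.5]
width: 0.0212
```

```bash
python3 -c "
from v import *
meas('w22.png')
c=vision.camera('scene'); crop(c,230,390,170,320,5,'sc22.png')"
```

```text
t 12.68 ee [0.4374 0.2443 0.2123] F [ 0.3 -0.4 -8.5] Mx -0.168 yaw 9.32 roll -0.0013 | theta 0.0174 phi [-0.0218 -0.0239] a -0.0055 | y [0.0246]
```

View pics/sc22.png

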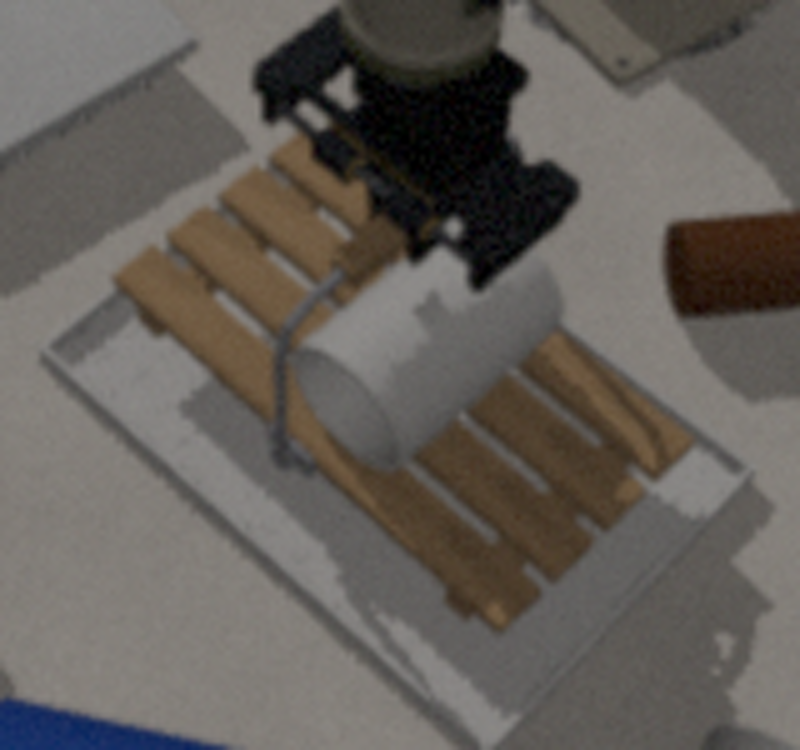

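View pics/w22.png

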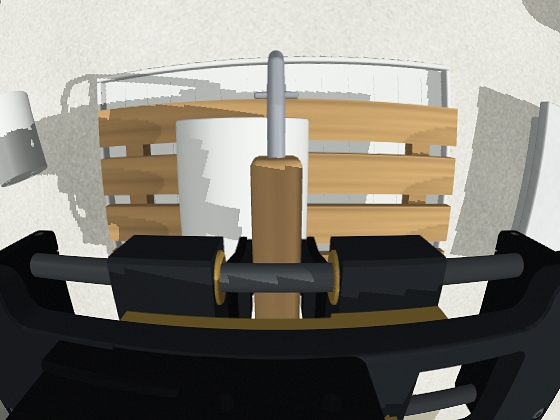

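Emit:
arm_command(targets=[[[0.0002, 0, 0, 0, 0, 0.1], [0, 0, 0, 0, 0, 0], [0, 0, 0, 0, 0, 0], [0, 0, 0, 0, 0, 0], [0, 0, 0, 0, 0, 0], [0, 0, 0, 0, 0, 0], [0, 0, 0, 0, 0, 0], [0, 0, 0, 0, 0, 0], [0, 0, 0, 0, 0, 0], [0, 0, 0, 0, 0, 0]]])

```text
time: 13.62
ee_pos: [0.4375, 0.2441, 0.2125]
eef_rot: [-0.534, 0.462, -0.453, 0.544]
ft_force: [-0.9, 0.0, -8.2]
width: 0.0216
```

```bash
python3 -c "
from v import *
meas()"
```

```text
t 13.62 ee [0.4375 0.2441 0.2125] F [-0.9  0.  -8.2] Mx -0.195 yaw 9.31 roll -0.0018 | theta 0.0191 phi [-0.0218 -0.0239] a -0.0038 | y [0.0246]
```

Emit:
arm_command(targets=[[[0, 0, 0, 0, 0, 0], [0, 0, 0, 0, 0, 0], [0, 0, 0, 0, 0, 0], [0, 0, 0, 0, 0, 0], [0, 0, 0, 0, 0, 0], [0, 0, 0, 0, 0, 0], [0, 0, 0, 0, 0, 0], [0, 0, 0, 0, 0, 0], [0, 0, 0, 0, 0, 0], [0, 0, 0, 0, 0, 0], [0, 0, 0, 0, 0, 0], [0, 0, 0, 0, 0, 0]]])

```text
time: 14.67
ee_pos: [0.4375, 0.2442, 0.2125]
eef_rot: [-0.534, 0.462, -0.453, 0.544]
ft_force: [0.1, -0.4, -9.5]
width: 0.0215
```

```bash
python3 -c "
from v import *
meas()"
```

```text
t 14.67 ee [0.4375 0.2442 0.2125] F [ 0.1 -0.4 -9.5] Mx -0.157 yaw 9.31 roll -0.0018 | theta 0.0191 phi [-0.0218 -0.0239] a -0.0038 | y [0.0246]
```

Emit:
arm_command(targets=[[[0, 0, 0, 0, 0, 0], [0, 0, 0, 0, 0, 0], [0, 0, 0, 0, 0, 0], [0, 0, 0, 0, 0, 0], [0, 0, 0, 0, 0, 0], [0, 0, 0, 0, 0, 0], [0, 0, 0, 0, 0, 0], [0, 0, 0, 0, 0, 0], [0, 0, 0, 0, 0, 0], [0, 0, 0, 0, 0, 0], [0, 0, 0, 0, 0, 0], [0, 0, 0, 0, 0, 0]]])

```text
time: 15.72
ee_pos: [0.4375, 0.2442, 0.2125]
eef_rot: [-0.534, 0.462, -0.453, 0.544]
ft_force: [0.2, -0.7, -8.5]
width: 0.0217
```

```bash
python3 -c "
from v import *
meas()"
```

```text
t 15.72 ee [0.4375 0.2442 0.2125] F [ 0.2 -0.7 -8.5] Mx -0.170 yaw 9.31 roll -0.0018 | theta 0.0191 phi [-0.0218 -0.0239] a -0.0038 | y [0.0246]
```

Emit:
arm_command(targets=[[[0, -0.001, 0, 0, 0, 0], [0, -0.002, 0, 0, 0, 0], [0, -0.002, 0, 0, 0, 0], [0, -0.002, 0, 0, 0, 0], [0, -0.002, 0, 0, 0, 0], [0, -0.002, 0, 0, 0, 0], [0, -0.002, 0, 0, 0, 0], [0, -0.002, 0, 0, 0, 0], [0, -0.002, 0, 0, 0, 0], [0, -0.002, 0, 0, 0, 0], [0, -0.002, 0, 0, 0, 0], [0, -0.002, 0, 0, 0, 0]]])

```text
time: 16.77
ee_pos: [0.4375, 0.2437, 0.2357]
eef_rot: [-0.534, 0.462, -0.453, 0.544]
ft_force: [0.9, 0.4, -7.9]
width: 0.0217
```

```bash
python3 -c "
from v import *
meas()"
```

```text
t 16.77 ee [0.4375 0.2437 0.2357] F [ 0.9  0.4 -7.9] Mx -0.162 yaw 9.31 roll -0.0017 | theta 0.0191 phi [-0.0231 -0.0239] a -0.0044 | y [0.0245]
```

Emit:
arm_command(targets=[[[0, -0.002, 0, 0, 0, 0], [0, -0.002, 0, 0, 0, 0], [0, -0.002, 0, 0, 0, 0], [0, -0.002, 0, 0, 0, 0], [0, -0.002, 0, 0, 0, 0], [0, -0.002, 0, 0, 0, 0], [0, -0.002, 0, 0, 0, 0], [0, -0.002, 0, 0, 0, 0], [0, -0.002, 0, 0, 0, 0], [0, -0.002, 0, 0, 0, 0], [0, -0.002, 0, 0, 0, 0], [0, -0.001, 0, 0, 0, 0]]])

```text
time: 17.82
ee_pos: [0.4377, 0.2433, 0.2588]
eef_rot: [-0.534, 0.462, -0.453, 0.544]
ft_force: [0.6, -0.1, -8.7]
width: 0.0213
```

```bash
python3 -c "
from v import *
meas()"
```

```text
t 17.82 ee [0.4377 0.2433 0.2588] F [ 0.6 -0.1 -8.7] Mx -0.200 yaw 9.31 roll -0.0020 | theta 0.0192 phi [-0.0218 -0.0265] a -0.0050 | y [0.0245]
```

Emit:
arm_command(targets=[[[0, 0, 0, 0, 0, 0], [0, 0, 0, 0, 0, 0], [0, 0, 0, 0, 0, 0], [0, 0, 0, 0, 0, 0], [0, 0, 0, 0, 0, 0], [0, 0, 0, 0, 0, 0], [0, 0, 0, 0, 0, 0], [0, 0, 0, 0, 0, 0], [0, 0, 0, 0, 0, 0], [0, 0, 0, 0, 0, 0]]])

```text
time: 18.7
ee_pos: [0.4376, 0.2433, 0.2585]
eef_rot: [-0.534, 0.462, -0.453, 0.544]
ft_force: [0.1, -0.7, -7.7]
width: 0.0217
```

```bash
python3 -c "
from v import *
meas()
togo([.508,-.270,.256],2.8,n=1)
c=vision.camera('scene'); crop(c,150,290,90,230,5,'scS.png')"
```

```text
t 18.70 ee [0.4376 0.2433 0.2585] F [ 0.1 -0.7 -7.7] Mx -0.217 yaw 9.31 roll -0.0017 | theta 0.0191 phi [-0.0218 -0.0265] a -0.0050 | y [0.0245]
t 18.75 ee [0.4376 0.2433 0.2585] w 0.0217 F [ 0.81 -0.18 -7.66] M [-0.15  -0.024  0.012]
tool shift [ 0.5179 -0.0074 -0.0136] turn [-0.04  6.51 -1.1 ] per row of 1 [ 0.5179 -0.0074 -0.0136] [-0.04  6.51 -1.1 ]
```

View pics/scS.png

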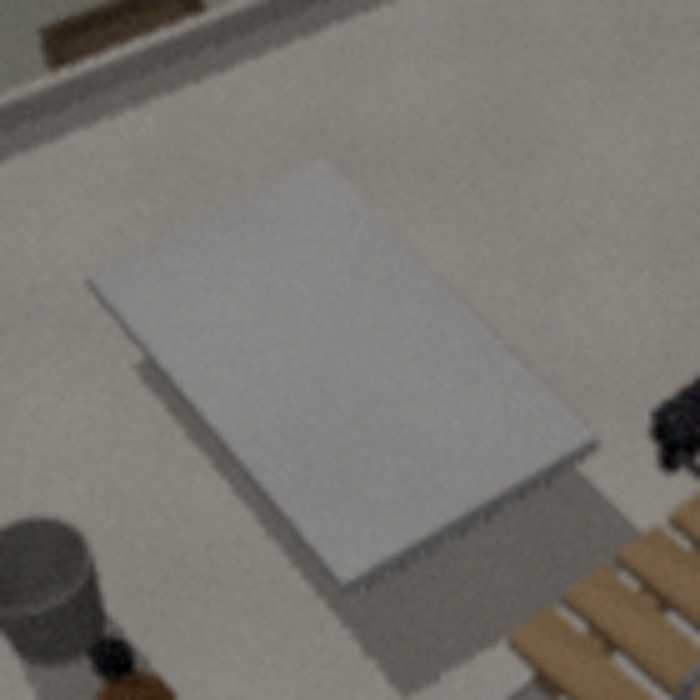

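Run:
```python
from h import *
s=vision.camera('scene')
P=np.array([bp(s,150+u/5,90+v/5,.06) for u,v in [(597,443),(345,587),(320,160),(88,283)]])
print(P.round(4)); m=P.mean(0); L=(P[0]+P[1]-P[2]-P[3])/2; print(m,np.linalg.norm(L),np.degrees(np.arctan2(-L[0],L[1])))
```

```text
[[ 0.3903 -0.0655  0.06  ]
 [ 0.6147 -0.055   0.06  ]
 [ 0.4129 -0.4652  0.06  ]
 [ 0.6391 -0.4426  0.06  ]]
[ 0.51424184 -0.25707443  0.06      ] 0.3943798084693353 3.415942479180565
```

Emit:
arm_command(targets=[[[0.0004, 0, 0, 0, 0, 0.05], [0.0006, 0, 0, 0, 0, 0.05], [0.0008, 0, 0, 0, 0, 0], [0.0011, 0, 0, 0, 0, 0], [0.0014, 0, 0, 0, 0, 0], [0.0017, 0, 0, 0, 0, 0], [0.002, 0, 0, 0, 0, 0], [0.0022, 0, 0, 0, 0, 0], [0.0025, 0, 0, 0, 0, 0], [0.0028, 0, 0, 0, 0, 0], [0.0031, 0, 0, 0, 0, 0], [0.0034, 0, 0, 0, 0, 0]]])

```text
time: 19.85
ee_pos: [0.4412, 0.2213, 0.258]
eef_rot: [-0.534, 0.463, -0.453, 0.544]
ft_force: [0.6, -0.8, -8.7]
width: 0.0213
```

```bash
cat > m.py <<'E'
from h import *
st=readout.read_state();R=Rt.from_quat(st["eef_rot"]).as_matrix();yaw=np.arctan2(R[1,2],R[0,2])
M=st["torque"];print(st["time"],st["ee_pos"].round(4),"Mx",round(M[0]*np.cos(yaw)+M[1]*np.sin(yaw),3),"yaw",np.degrees(yaw).round(2),"th",(-R[2,0]).round(4),"F",st["ft_force"].round(1))
E
python3 m.py
```

```text
19.85 [0.4412 0.2213 0.258 ] Mx -0.207 yaw 9.31 th 0.0209 F [ 0.6 -0.8 -8.7]
```

Emit:
arm_command(targets=[[[0.0036, 0, 0, 0, 0, 0], [0.0039, 0, 0, 0, 0, 0], [0.0042, 0, 0, 0, 0, 0], [0.0045, 0, 0, 0, 0, 0], [0.0048, 0, 0, 0, 0, 0], [0.005, 0, 0, 0, 0, 0], [0.0053, 0, 0, 0, 0, 0], [0.0056, 0, 0, 0, 0, 0], [0.0059, 0, 0, 0, 0, 0], [0.0061, 0, 0, 0, 0, 0], [0.0064, 0, 0, 0, 0, 0], [0.0066, 0, 0, 0, 0, 0]]])

```text
time: 20.85
ee_pos: [0.4513, 0.1599, 0.2567]
eef_rot: [-0.534, 0.463, -0.453, 0.544]
ft_force: [0.2, -0.4, -8.7]
width: 0.0216
```

```bash
python3 m.py; python3 -c "
from v import *
meas('w30.png')"
```

```text
20.85 [0.4513 0.1599 0.2567] Mx -0.191 yaw 9.31 th 0.0209 F [ 0.2 -0.4 -8.7]
t 20.85 ee [0.4513 0.1599 0.2567] F [ 0.2 -0.4 -8.7] Mx -0.191 yaw 9.31 roll -0.0018 | theta 0.0209 phi [-0.0255 -0.0265] a -0.0051 | y [0.0244]
```

Emit:
arm_command(targets=[[[0.0067, 0, 0.0002, 0, 0.07, 0], [0.0067, 0, 0.0004, 0, 0.13, 0], [0.0067, 0, 0.0005, 0, 0.13, 0], [0.0067, 0, 0.0005, 0, 0.13, 0], [0.0067, 0, 0.0005, 0, 0.13, 0], [0.0067, 0, 0.0005, 0, 0.13, 0], [0.0067, 0, 0.0005, 0, 0.13, 0], [0.0067, 0, 0.0005, 0, 0.13, 0], [0.0067, 0, 0.0005, 0, 0.13, 0], [0.0067, 0, 0.0005, 0, 0.13, 0], [0.0067, 0, 0.0005, 0, 0.13, 0], [0.0067, 0, 0.0005, 0, 0.13, 0]]])

```text
time: 21.9
ee_pos: [0.4689, 0.0812, 0.255]
eef_rot: [-0.528, 0.47, -0.459, 0.538]
ft_force: [-0.3, 0.4, -8.9]
width: 0.0217
```

```bash
python3 m.py; python3 -c "
from v import *
meas('w31.png')"
```

```text
21.9 [0.4689 0.0812 0.255 ] Mx -0.15 yaw 7.8 th 0.0209 F [-0.3  0.4 -8.9]
t 21.90 ee [0.4689 0.0812 0.255 ] F [-0.3  0.4 -8.9] Mx -0.150 yaw 7.80 roll -0.0011 | theta 0.0209 phi [-0.0218 -0.0176] a 0.0012 | y [0.0211 0.0215]
```

Emit:
arm_command(targets=[[[0.0067, 0, 0.0005, 0, 0.13, 0], [0.0067, 0, 0.0005, 0, 0.13, 0], [0.0067, 0, 0.0005, 0, 0.13, 0], [0.0067, 0, 0.0005, 0, 0.13, 0], [0.0067, 0, 0.0005, 0, 0.13, 0], [0.0067, 0, 0.0005, 0, 0.13, 0], [0.0067, 0, 0.0005, 0, 0.13, 0], [0.0067, 0, 0.0005, 0, 0.13, 0], [0.0067, 0, 0.0005, 0, 0.13, 0], [0.0067, 0, 0.0005, 0, 0.13, 0], [0.0067, 0, 0.0005, 0, 0.13, 0], [0.0067, 0, 0.0005, 0, 0.13, 0]]])

```text
time: 22.95
ee_pos: [0.4848, 0.0022, 0.2534]
eef_rot: [-0.521, 0.477, -0.467, 0.532]
ft_force: [-0.1, -0.0, -7.6]
width: 0.0216
```

```bash
python3 m.py; python3 -c "
from v import *
meas('w32.png')
togo([.512,-.265,.256],3)"
```

```text
22.95 [0.4848 0.0022 0.2534] Mx -0.119 yaw 6.24 th 0.021 F [-0.1 -0.  -7.6]
t 22.95 ee [0.4848 0.0022 0.2534] F [-0.1 -0.  -7.6] Mx -0.119 yaw 6.24 roll -0.0006 | theta 0.0210 phi [-0.0097 -0.0089] a 0.0117 | y [0.0077 0.008 ]
t 23.0 ee [0.485  0.0006 0.2532] w 0.0218 F [ 0.56 -2.73 -8.22] M [-0.613 -0.17   0.025]
tool shift [ 0.2668 -0.0082 -0.0015] turn [ 0.    3.14 -1.16] per row of 12 [ 0.0222 -0.0007 -0.0001] [ 0.    0.26 -0.1 ]
```

Emit:
arm_command(targets=[[[0.006, 0, 0.0001, 0, 0.13, -0.3], [0.006, 0, 0, 0, 0.13, -0.3], [0.006, 0, 0, 0, 0.13, -0.3], [0.006, 0, 0, 0, 0.13, -0.3], [0.0067, 0, 0, 0, 0.13, 0]]])

```text
time: 23.42
ee_pos: [0.488, -0.0279, 0.2531]
eef_rot: [-0.524, 0.475, -0.475, 0.524]
ft_force: [0.1, -0.2, -8.3]
width: 0.0216
```

```bash
python3 m.py; python3 -c "
from v import *
meas('w33.png')"
```

```text
23.4167 [ 0.488  -0.0279  0.2531] Mx 0.12 yaw 5.63 th -0.0004 F [ 0.1 -0.2 -8.3]
t 23.42 ee [ 0.488  -0.0279  0.2531] F [ 0.1 -0.2 -8.3] Mx 0.120 yaw 5.63 roll -0.0005 | theta -0.0004 phi [0.0088 0.0132] a 0.0106 | y [-0.0117 -0.0112]
```

Emit:
arm_command(targets=[[[0.0055, 0, 0, 0, 0.13, -0.6], [0.0055, 0, 0, 0, 0.13, -0.6], [0.0055, 0, 0, 0, 0.13, -0.5]]])

```text
time: 23.72
ee_pos: [0.4896, -0.0444, 0.2532]
eef_rot: [0.529, -0.469, 0.485, -0.515]
ft_force: [0.4, -0.2, -8.5]
width: 0.0215
```

```bash
python3 m.py; python3 -c "
from v import *
meas('w34.png')"
```

```text
23.7167 [ 0.4896 -0.0444  0.2532] Mx 0.274 yaw 5.22 th -0.0307 F [ 0.4 -0.2 -8.5]
t 23.72 ee [ 0.4896 -0.0444  0.2532] F [ 0.4 -0.2 -8.5] Mx 0.274 yaw 5.22 roll -0.0007 | theta -0.0307 phi [0.0238 0.024 ] a -0.0068 | y [-0.0261 -0.0259]
```

Emit:
arm_command(targets=[[[0.0067, 0, 0, 0, 0.13, 0], [0.0067, 0, 0, 0, 0.13, 0]]])

```text
time: 23.93
ee_pos: [0.4908, -0.0576, 0.2537]
eef_rot: [0.528, -0.47, 0.486, -0.514]
ft_force: [-0.1, -0.2, -8.3]
width: 0.0213
```

```bash
python3 m.py; python3 -c "
from v import *
meas('w35.png')"
```

```text
23.9333 [ 0.4908 -0.0576  0.2537] Mx 0.254 yaw 4.99 th -0.0296 F [-0.1 -0.2 -8.3]
t 23.93 ee [ 0.4908 -0.0576  0.2537] F [-0.1 -0.2 -8.3] Mx 0.254 yaw 4.99 roll -0.0009 | theta -0.0296 phi [0.0302 0.0288] a -0.0001 | y [-0.0324]
```

Emit:
arm_command(targets=[[[0.0064, 0, 0, 0, 0.13, -0.2], [0.0067, 0, 0, 0, 0.13, 0], [0.0067, 0, 0, 0, 0.13, 0]]])

```text
time: 24.23
ee_pos: [0.4925, -0.0778, 0.2543]
eef_rot: [0.527, -0.471, 0.489, -0.512]
ft_force: [0.5, -0.5, -8.3]
width: 0.0215
```

```bash
python3 m.py; python3 -c "
from v import *
meas('w36.png')"
```

```text
24.2333 [ 0.4925 -0.0778  0.2543] Mx 0.345 yaw 4.56 th -0.0332 F [ 0.5 -0.5 -8.3]
t 24.23 ee [ 0.4925 -0.0778  0.2543] F [ 0.5 -0.5 -8.3] Mx 0.345 yaw 4.56 roll -0.0010 | theta -0.0332 phi [0.0327 0.0336] a -0.0000 | y [-0.0361]
```

Emit:
arm_command(targets=[[[0.0064, 0, 0, 0, 0.13, -0.15], [0.0067, 0, 0, 0, 0.13, 0], [0.0067, 0, 0, 0, 0.13, 0], [0.0067, 0, 0, 0, 0.13, 0], [0.0067, 0, 0, 0, 0.13, 0]]])

```text
time: 24.7
ee_pos: [0.4949, -0.111, 0.2555]
eef_rot: [0.525, -0.473, 0.492, -0.508]
ft_force: [0.4, 0.1, -8.5]
width: 0.0215
```

```bash
python3 m.py; python3 -c "
from v import *
meas('w37.png')
togo([.512,-.265,.256],3)"
```

```text
24.7 [ 0.4949 -0.111   0.2555] Mx 0.324 yaw 3.89 th -0.0358 F [ 0.4  0.1 -8.5]
t 24.70 ee [ 0.4949 -0.111   0.2555] F [ 0.4  0.1 -8.5] Mx 0.324 yaw 3.89 roll -0.0014 | theta -0.0358 phi [0.034  0.0372] a -0.0002 | y [-0.0381]
t 24.75 ee [ 0.4949 -0.1127  0.2554] w 0.0218 F [-0.09 -2.67 -8.06] M [-0.217  0.035  0.029]
tool shift [0.153 0.005 0.007] turn [-0.09  0.78  2.09] per row of 12 [0.0127 0.0004 0.0006] [-0.01  0.07  0.17]
```

Emit:
arm_command(targets=[[[0.0067, 0, 0.0003, 0, 0.13, 0], [0.0067, 0, 0.0006, 0, 0.13, 0], [0.0067, 0, 0.0006, 0, 0.13, 0], [0.0067, 0, 0.0006, 0, 0.13, 0], [0.0067, 0, 0.0006, 0, 0.13, 0], [0.0067, 0, 0.0006, 0, 0.13, 0], [0.0067, 0, 0.0006, 0, 0, 0], [0.0062, 0, 0.0006, 0, 0, -0.1], [0.006, 0, 0.0006, 0, 0, -0.1], [0.0058, 0, 0.0006, 0, 0, 0], [0.0056, 0, 0.0005, 0, 0, 0], [0.0053, 0, 0.0005, 0, 0, 0]]])

```text
time: 25.75
ee_pos: [0.5062, -0.186, 0.2583]
eef_rot: [0.522, -0.475, 0.497, -0.504]
ft_force: [-0.2, 0.2, -8.2]
width: 0.0215
```

```bash
python3 m.py; python3 -c "
from v import *
meas('w38.png')
togo([.512,-.265,.256],3)"
```

```text
25.75 [ 0.5062 -0.186   0.2583] Mx 0.392 yaw 3.14 th -0.0392 F [-0.2  0.2 -8.2]
t 25.75 ee [ 0.5062 -0.186   0.2583] F [-0.2  0.2 -8.2] Mx 0.392 yaw 3.14 roll -0.0019 | theta -0.0392 phi [0.0417 0.0384] a 0.0008 | y [-0.0402]
t 25.8 ee [ 0.5061 -0.1873  0.2582] w 0.0215 F [ 0.2  -2.64 -8.33] M [-0.078 -0.074 -0.046]
tool shift [0.0778 0.0053 0.0017] turn [-0.11  0.06  2.27] per row of 12 [0.0065 0.0004 0.0001] [-0.01  0.01  0.19]
```

Emit:
arm_command(targets=[[[0.0047, 0, 0.0002, 0, 0, -0.15], [0.0047, 0, 0.0002, 0, 0, -0.1], [0.005, 0, 0.0002, 0, 0, 0], [0.005, 0, 0.0001, 0, 0, 0], [0.0048, 0, 0, 0, 0, 0], [0.0046, 0, 0, 0, 0, 0], [0.0043, 0, 0, 0, 0, 0], [0.004, 0, 0, 0, 0, 0], [0.0037, 0, 0, 0, 0, 0], [0.0034, 0, 0, 0, 0, 0], [0.0031, 0, 0, 0, 0, 0], [0.0028, 0, 0, 0, 0, 0]]])

```text
time: 26.8
ee_pos: [0.5095, -0.2357, 0.2604]
eef_rot: [0.523, -0.474, 0.498, -0.503]
ft_force: [-0.4, 0.3, -8.2]
width: 0.0217
```

```bash
python3 m.py; python3 -c "
from v import *
meas('w39.png')
togo([.512,-.265,.256],3)"
```

```text
26.8 [ 0.5095 -0.2357  0.2604] Mx 0.39 yaw 3.14 th -0.0436 F [-0.4  0.3 -8.2]
t 26.80 ee [ 0.5095 -0.2357  0.2604] F [-0.4  0.3 -8.2] Mx 0.390 yaw 3.14 roll -0.0019 | theta -0.0436 phi [0.0417 0.0384] a -0.0035 | y [-0.0402]
t 26.85 ee [ 0.5094 -0.2363  0.2604] w 0.0221 F [-0.23 -1.09 -7.58] M [ 0.11   0.033 -0.001]
tool shift [0.0285 0.0056 0.001 ] turn [-0.11  0.1   2.51] per row of 12 [0.0024 0.0005 0.0001] [-0.01  0.01  0.21]
```

View pics/w39.png

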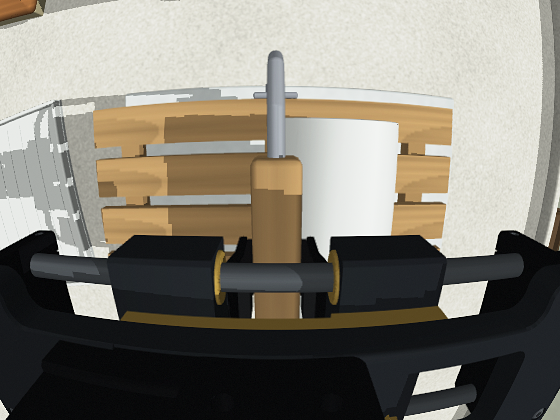

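Emit:
arm_command(targets=[[[0.0025, 0, 0, 0, 0, 0], [0.0023, 0, 0, 0, 0, 0], [0.0021, 0, 0, 0, 0, 0], [0.0018, 0, 0, 0, 0, 0], [0.0015, 0, 0, 0, 0, 0], [0.0013, 0, 0, 0, 0, 0], [0.001, 0, 0, 0, 0, 0], [0.0007, 0, 0, 0, 0, 0], [0.0005, 0, 0, 0, 0, 0], [0.0002, 0, 0, 0, 0, 0], [0, 0, 0, 0, 0, 0]]])

```text
time: 27.77
ee_pos: [0.5103, -0.2493, 0.261]
eef_rot: [0.523, -0.474, 0.498, -0.503]
ft_force: [-0.2, -0.8, -8.3]
width: 0.0217
```

```bash
python3 m.py; python3 -c "
from v import *
meas('w40.png')
togo([.512,-.265,.256],3)
c=vision.camera('top'); crop(c,330,490,140,260,5,'top40.png')
c=vision.camera('scene'); crop(c,130,290,70,220,5,'sc40.png')"
```

```text
27.7667 [ 0.5103 -0.2493  0.261 ] Mx 0.394 yaw 3.14 th -0.0436 F [-0.2 -0.8 -8.3]
t 27.77 ee [ 0.5103 -0.2493  0.261 ] F [-0.2 -0.8 -8.3] Mx 0.394 yaw 3.14 roll -0.0019 | theta -0.0436 phi [0.0404 0.0372] a -0.0048 | y [-0.0394]
t 27.82 ee [ 0.5102 -0.2492  0.261 ] w 0.0216 F [-0.3   0.09 -8.9 ] M [ 0.375  0.027 -0.016]
tool shift [0.0156 0.0057 0.0009] turn [-0.11  0.14  2.5 ] per row of 12 [0.0013 0.0005 0.0001] [-0.01  0.01  0.21]
```

View pics/w40.png

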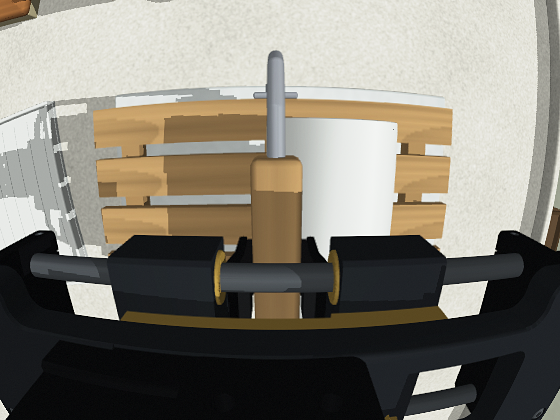

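View pics/top40.png

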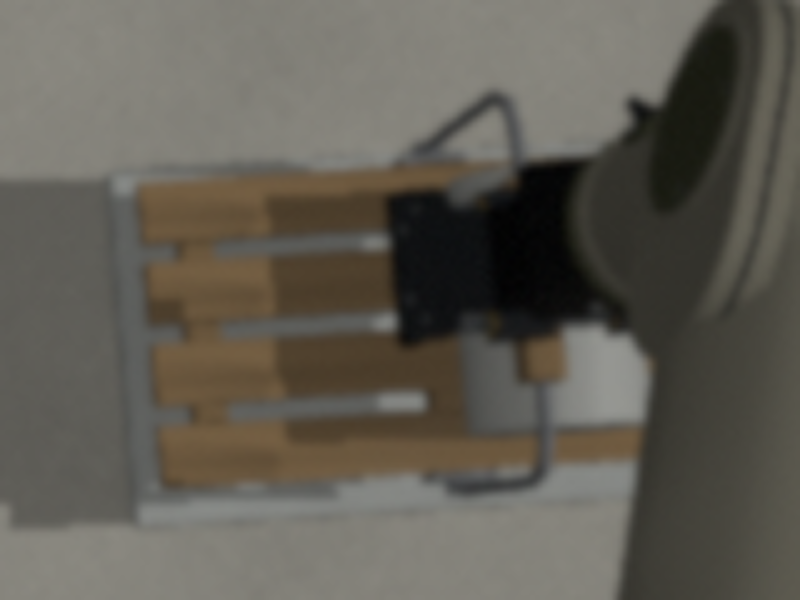

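View pics/sc40.png

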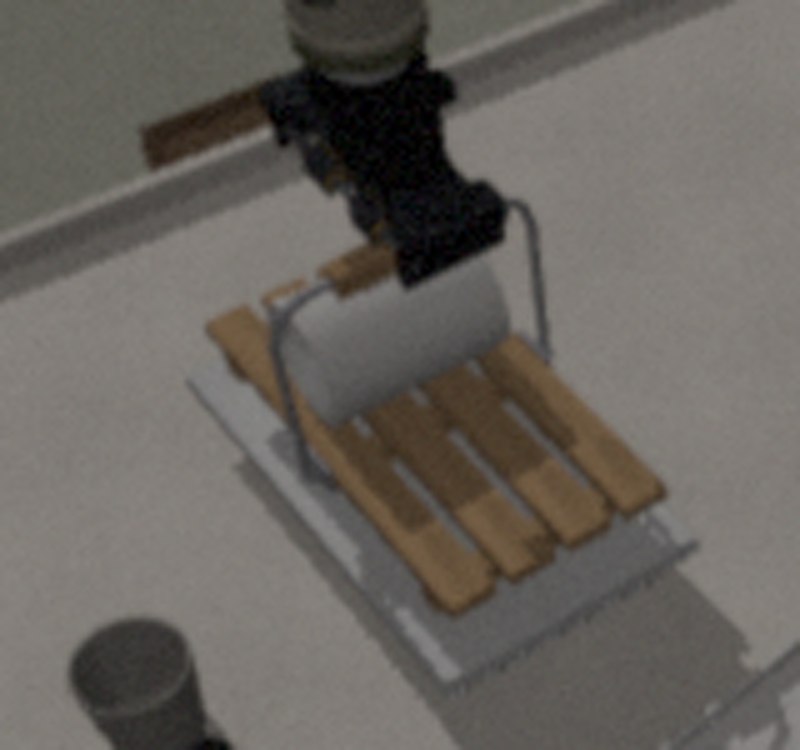

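Run:
```python
from h import *
c=vision.camera('top');s=vision.camera('scene')
a=np.radians(3);ex=np.array([np.cos(a),np.sin(a)]);ey=np.array([-np.sin(a),np.cos(a)])
def q(cam,P,z,ox,oy): return np.array([bp(cam,ox+u/5,oy+v/5,z)[:2] for u,v in P])
for n,cam,T,S,ox,oy in [("top",c,[(137,188),(163,487)],[(110,178),(138,525)],330,140),("scene",s,[(438,612),(662,490)],[(452,692),(697,545)],130,70)]:
    T=q(cam,T,.1265,ox,oy);S=q(cam,S,.06,ox,oy)
    print(n,"T",T.round(4).tolist(),"S",S.round(4).tolist(), "tray end-stand end in x',y'",((T.mean(0)-S.mean(0))@ex).round(4),((T.mean(0)-S.mean(0))@ey).round(4),"lens",np.linalg.norm(T[0]-T[1]).round(3),np.linalg.norm(S[0]-S[1]).round(3))
    d=T[0]-T[1]; e=S[0]-S[1]; print(np.degrees([np.arctan2(d[1],d[0]),np.arctan2(e[1],e[0])]))
```

```text
top T [[0.587, -0.0697], [0.4048, -0.0813]] S [[0.6062, -0.0645], [0.3835, -0.0775]] tray end-stand end in x',y' 0.0008 -0.0045 lens 0.183 0.223
[3.62619877 3.35322814]
scene T [[0.603, -0.067], [0.4128, -0.074]] S [[0.6127, -0.0482], [0.3914, -0.0638]] tray end-stand end in x',y' 0.0051 -0.0148 lens 0.19 0.222
[2.1130091  4.01977458]
```

Emit:
arm_command(targets=[[[0.0004, 0, -0.0001, 0, 0, 0], [0.0008, 0, -0.0002, 0, 0, 0], [0.0012, 0, -0.0002, 0, 0, 0], [0.0014, 0.001, -0.0003, 0, 0, 0], [0.0014, 0.0015, -0.0003, 0, 0, 0], [0.0014, 0.002, -0.0003, 0, 0, 0], [0.0012, 0.002, -0.0002, 0, 0, 0], [0.001, 0.002, -0.0002, 0, 0, 0], [0.0007, 0.002, -0.0002, 0, 0, 0], [0.0003, 0.002, 0, 0, 0, 0], [0.0001, 0.002, 0, 0, 0, 0], [0, 0.002, 0, 0, 0, 0]]])

```text
time: 29.02
ee_pos: [0.5089, -0.2599, 0.2447]
eef_rot: [0.523, -0.474, 0.498, -0.503]
ft_force: [-0.4, -0.0, -8.0]
width: 0.0214
```

```bash
python3 m.py; python3 -c "
from v import *
meas('w41.png')"
```

```text
29.0167 [ 0.5089 -0.2599  0.2447] Mx 0.242 yaw 3.14 th -0.0436 F [-0.4 -0.  -8. ]
t 29.02 ee [ 0.5089 -0.2599  0.2447] F [-0.4 -0.  -8. ] Mx 0.242 yaw 3.14 roll -0.0019 | theta -0.0436 phi [0.0176 0.0155] a -0.0271 | y [-0.015  -0.0148]
```

Emit:
arm_command(targets=[[[0.003, 0, 0, 0, 0, 1.3], [0.003, 0, 0, 0, 0, 1.2], [0.002, 0, 0, 0, 0, 0.9]]])

```text
time: 29.32
ee_pos: [0.5092, -0.2692, 0.2453]
eef_rot: [-0.508, 0.49, -0.482, 0.518]
ft_force: [-0.1, -0.8, -8.3]
width: 0.0217
```

```bash
python3 m.py; python3 -c "
from v import *
meas('w42.png')"
```

```text
29.3167 [ 0.5092 -0.2692  0.2453] Mx -0.115 yaw 3.07 th 0.0173 F [-0.1 -0.8 -8.3]
t 29.32 ee [ 0.5092 -0.2692  0.2453] F [-0.1 -0.8 -8.3] Mx -0.115 yaw 3.07 roll -0.0021 | theta 0.0173 phi [-0.0035 -0.0075] a 0.0117 | y [0.0052 0.0061]
```

Emit:
arm_command(targets=[[[0.0013, 0, 0, 0, 0, 0.6], [0.0012, 0, 0, 0, 0, 0.5]]])

```text
time: 29.53
ee_pos: [0.5095, -0.2707, 0.2451]
eef_rot: [-0.504, 0.495, -0.477, 0.523]
ft_force: [-1.1, 0.3, -7.9]
width: 0.0213
```

```bash
python3 m.py; python3 -c "
from v import *
meas('w43.png')"
```

```text
29.5333 [ 0.5095 -0.2707  0.2451] Mx -0.051 yaw 3.12 th 0.0359 F [-1.1  0.3 -7.9]
t 29.53 ee [ 0.5095 -0.2707  0.2451] F [-1.1  0.3 -7.9] Mx -0.051 yaw 3.12 roll -0.0021 | theta 0.0359 phi [-0.0096 -0.0125] a 0.0248 | y [0.0122 0.0126]
```

Emit:
arm_command(targets=[[[-0.0012, 0, 0, 0, 0, -0.5], [-0.0017, 0, 0, 0, 0, -0.7]]])

```text
time: 29.75
ee_pos: [0.5092, -0.2677, 0.245]
eef_rot: [-0.51, 0.489, -0.483, 0.517]
ft_force: [-0.3, 0.7, -8.0]
width: 0.0219
```

```bash
python3 m.py; python3 -c "
from v import *
meas('w44.png')"
```

```text
29.75 [ 0.5092 -0.2677  0.245 ] Mx -0.112 yaw 3.11 th 0.0132 F [-0.3  0.7 -8. ]
t 29.75 ee [ 0.5092 -0.2677  0.245 ] F [-0.3  0.7 -8. ] Mx -0.112 yaw 3.11 roll -0.0018 | theta 0.0132 phi [-0.0084 -0.0113] a 0.0034 | y [0.0092 0.0095]
```

Emit:
arm_command(targets=[[[-0.0012, 0, 0, 0, 0, -0.5], [0, 0, 0, 0, 0, 0]]])

```text
time: 29.97
ee_pos: [0.5094, -0.2653, 0.2454]
eef_rot: [-0.512, 0.486, -0.485, 0.515]
ft_force: [0.4, 0.9, -8.3]
width: 0.0218
```

```bash
python3 m.py; python3 -c "
from v import *
meas('w45.png')"
```

```text
29.9667 [ 0.5094 -0.2653  0.2454] Mx 0.092 yaw 3.23 th 0.0044 F [ 0.4  0.9 -8.3]
t 29.97 ee [ 0.5094 -0.2653  0.2454] F [ 0.4  0.9 -8.3] Mx 0.092 yaw 3.23 roll -0.0021 | theta 0.0044 phi [-0.001  -0.0039] a 0.0019 | y [0.0052 0.0059]
```

Emit:
arm_command(targets=[[[-0.0007, 0, 0, 0, 0, -0.3], [0, 0, 0, 0, 0, 0]]])

```text
time: 30.18
ee_pos: [0.5092, -0.2654, 0.2452]
eef_rot: [-0.513, 0.485, -0.487, 0.514]
ft_force: [0.0, -0.1, -7.7]
width: 0.0213
```

```bash
python3 m.py; python3 -c "
from v import *
meas('w46.png')"
```

```text
30.1833 [ 0.5092 -0.2654  0.2452] Mx 0.037 yaw 3.15 th -0.0004 F [ 0.  -0.1 -7.7]
t 30.18 ee [ 0.5092 -0.2654  0.2452] F [ 0.  -0.1 -7.7] Mx 0.037 yaw 3.15 roll -0.0019 | theta -0.0004 phi [-0.001  -0.0039] a -0.0028 | y [0.0042 0.0048]
```

Emit:
arm_command(targets=[[[0, 0.0008, 0, 0, 0, 0], [0, 0.0016, 0, 0, 0, 0], [0, 0.002, 0, 0, 0, 0], [0, 0.002, 0, 0, 0, 0], [0, 0.002, 0, 0, 0, 0], [0, 0.002, 0, 0, 0, 0], [0, 0.0015, 0, 0, 0, 0], [0, 0.001, 0, 0, 0, 0]]])

```text
time: 30.9
ee_pos: [0.5091, -0.2656, 0.232]
eef_rot: [-0.513, 0.486, -0.486, 0.514]
ft_force: [0.0, 0.7, -9.2]
width: 0.0216
```

```bash
python3 m.py; python3 -c "
from v import *
meas('w47.png')"
```

```text
30.9 [ 0.5091 -0.2656  0.232 ] Mx 0.026 yaw 3.13 th 0.0002 F [ 0.   0.7 -9.2]
t 30.90 ee [ 0.5091 -0.2656  0.232 ] F [ 0.   0.7 -9.2] Mx 0.026 yaw 3.13 roll -0.0017 | theta 0.0002 phi [-0.0023 -0.0039] a -0.0029 | y [0.0042 0.0047]
```

Vase at rest at +4 mm, tray level; about 5 mm to go.

Emit:
arm_command(targets=[[[0, 0.0008, 0, 0, 0, 0], [0, 0.0008, 0, 0, 0, 0], [0, 0.0008, 0, 0, 0, 0], [0, 0.0008, 0, 0, 0, 0], [0, 0.0008, 0, 0, 0, 0], [0, 0.0006, 0, 0, 0, 0], [0, 0, 0, 0, 0, 0]]])

```text
time: 31.53
ee_pos: [0.5091, -0.2657, 0.2275]
eef_rot: [-0.513, 0.486, -0.487, 0.514]
ft_force: [0.5, 0.6, -7.6]
width: 0.0215
```

```bash
python3 m.py; python3 -c "
from v import *
meas('w48.png')
c=vision.camera('scene'); crop(c,130,290,70,220,5,'sc48.png')"
```

```text
31.5333 [ 0.5091 -0.2657  0.2275] Mx -0.022 yaw 3.13 th 0.0001 F [ 0.5  0.6 -7.6]
t 31.53 ee [ 0.5091 -0.2657  0.2275] F [ 0.5  0.6 -7.6] Mx -0.022 yaw 3.13 roll -0.0017 | theta 0.0001 phi [-0.0023 -0.0027] a -0.0023 | y [0.0042 0.0048]
```

View pics/sc48.png

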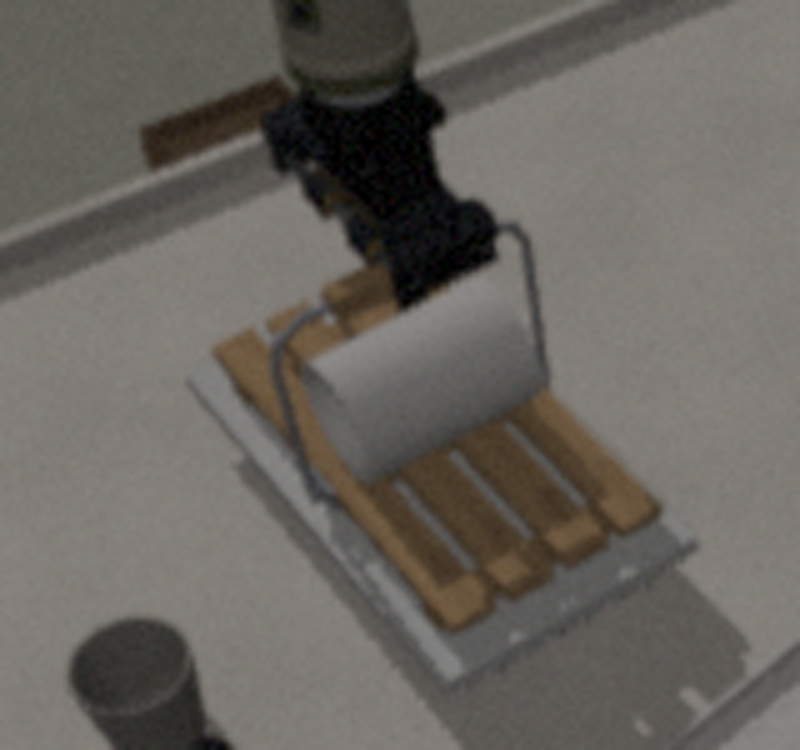

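View pics/w48.png

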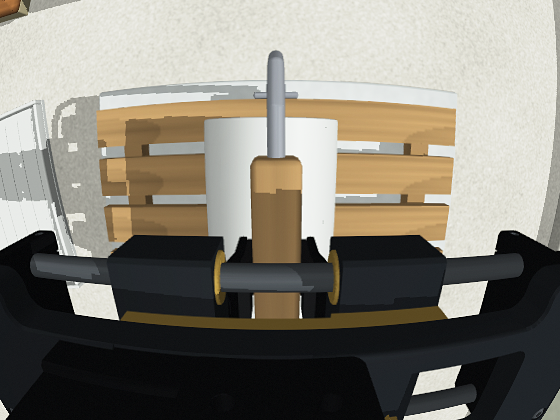

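Run:
```python
from v import *
c=vision.camera('wrist');s=vision.camera('scene');t=vision.camera('top')
print("pred stand far corners",wpj(c,totool([[.115,.2,-.001],[.115,-.2,-.001]],-.002)).round(1))
crop(c,80,480,70,130,2,"w49.png"); crop(t,330,490,140,260,5,'top49.png')
a=np.radians(3.1);ex=np.array([np.cos(a),np.sin(a)]);ey=np.array([-np.sin(a),np.cos(a)])
def q(cam,P,z,ox,oy): return np.array([bp(cam,ox+u/5,oy+v/5,z)[:2] for u,v in P])
T=q(s,[(450,632),(662,512)],.093,130,70);S=q(s,[(448,690),(697,545)],.06,130,70)
print(((T.mean(0)-S.mean(0))@ex).round(4),((T.mean(0)-S.mean(0))@ey).round(4))
```

```text
pred stand far corners [[ 96.   93.1]
 [456.8  92.9]]
-0.001 -0.0192
```

View pics/w49.png

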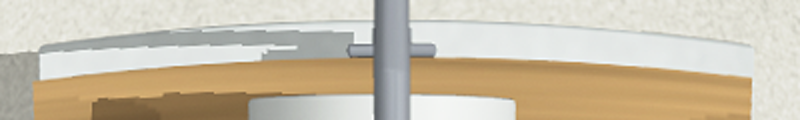

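View pics/top49.png

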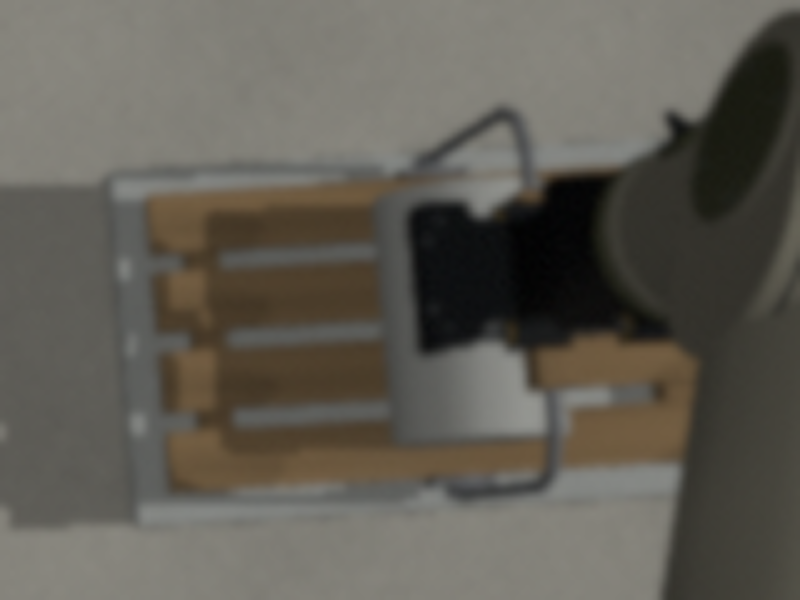

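Emit:
arm_command(targets=[[[0, 0.0005, 0, 0, 0, 0], [0, 0.0005, 0, 0, 0, 0], [0, 0.0005, 0, 0, 0, 0], [0, 0, 0, 0, 0, 0]]])

```text
time: 32.12
ee_pos: [0.5093, -0.2658, 0.2266]
eef_rot: [-0.513, 0.486, -0.487, 0.514]
ft_force: [-0.8, -0.0, -4.6]
width: 0.0217
```

```bash
python3 m.py; python3 -c "
from v import *
meas('w50.png')"
```

```text
32.1167 [ 0.5093 -0.2658  0.2266] Mx 0.11 yaw 3.13 th -0.0003 F [-0.8 -0.  -4.6]
t 32.12 ee [ 0.5093 -0.2658  0.2266] F [-0.8 -0.  -4.6] Mx 0.110 yaw 3.13 roll -0.0023 | theta -0.0003 phi [ 0.0014 -0.0002] a 0.0003 | y [0.0046 0.0051]
```

Emit:
arm_command(targets=[[[0, 0.0004, 0, 0, 0, 0], [0, 0.0003, 0, 0, 0, 0], [0, 0, 0, 0, 0, 0], [0, 0, 0, 0, 0, 0]]])

```text
time: 32.5
ee_pos: [0.5094, -0.2659, 0.2265]
eef_rot: [-0.513, 0.485, -0.487, 0.514]
ft_force: [-4.5, 1.1, 5.9]
width: 0.0216
```

```bash
python3 m.py; python3 -c "
from v import *
meas('w51.png')"
```

```text
32.5 [ 0.5094 -0.2659  0.2265] Mx 0.34 yaw 3.12 th -0.0009 F [-4.5  1.1  5.9]
t 32.50 ee [ 0.5094 -0.2659  0.2265] F [-4.5  1.1  5.9] Mx 0.340 yaw 3.12 roll -0.0027 | theta -0.0009 phi [0.0039 0.0023] a 0.0022 | y [0.0048 0.0053]
```

Emit:
arm_command(targets=[[[0, -0.0004, 0, 0, 0, 0], [0, 0, 0, 0, 0, 0], [0, 0, 0, 0, 0, 0]]])

```text
time: 32.8
ee_pos: [0.5093, -0.2659, 0.2265]
eef_rot: [-0.513, 0.485, -0.487, 0.514]
ft_force: [-4.1, 0.5, 5.5]
width: 0.0217
```

Emit:
arm_command(targets=[[[0, 0, 0, 0, 0, 0], [0, 0, 0, 0, 0, 0], [0, 0, 0, 0, 0, 0], [0, 0, 0, 0, 0, 0], [0, 0, 0, 0, 0, 0], [0, 0, 0, 0, 0, 0], [0, 0, 0, 0, 0, 0], [0, 0, 0, 0, 0, 0]]], hand=0.7)

```text
time: 33.47
ee_pos: [0.5093, -0.2657, 0.2259]
eef_rot: [-0.513, 0.486, -0.487, 0.514]
ft_force: [-0.3, -0.1, 1.0]
width: 0.0594
```

```bash
python3 m.py; python3 -c "
from v import *
st=readout.read_state(); print(st['width'])
c=vision.camera('wrist'); cv2.imwrite('pics/w52.png',c['pixels'])"
```

```text
33.4667 [ 0.5093 -0.2657  0.2259] Mx 0.008 yaw 3.14 th 0.0 F [-0.3 -0.1  1. ]
0.05937598854466984
```

View pics/w52.png

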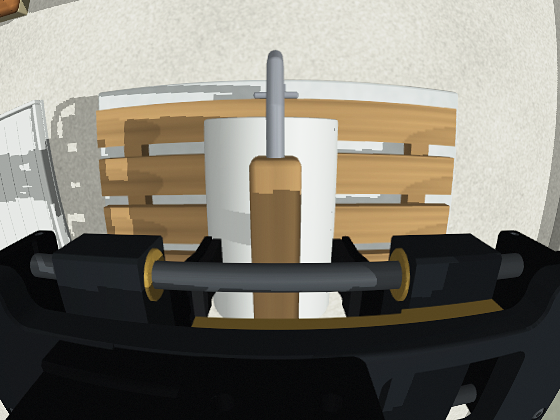

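Released, vase still central (205–338 px). Rise straight up and clear.

Emit:
arm_command(targets=[[[0, -0.005, 0, 0, 0, 0], [0, -0.012, 0, 0, 0, 0], [0, -0.018, 0, 0, 0, 0], [0, -0.018, 0, 0, 0, 0], [0, -0.018, 0, 0, 0, 0], [0, -0.018, 0, 0, 0, 0], [0, -0.012, 0, 0, 0, 0], [0, -0.006, -0.015, 0, 0, 0], [0, 0, -0.02, 0, 0, 0], [0, 0, -0.015, 0, 0, 0], [0, 0, 0, 0, 0, 0], [0, 0, 0, 0, 0, 0]]])

```text
time: 34.52
ee_pos: [0.4588, -0.2687, 0.3337]
eef_rot: [-0.513, 0.485, -0.487, 0.514]
ft_force: [0.1, 0.1, -0.9]
width: 0.061
```

```bash
python3 m.py; python3 -c "
from v import *
c=vision.camera('wrist'); cv2.imwrite('pics/w53.png',c['pixels'])
c=vision.camera('scene'); crop(c,130,290,70,220,5,'sc53.png')"
```

```text
34.5167 [ 0.4588 -0.2687  0.3337] Mx 0.019 yaw 3.08 th -0.0011 F [ 0.1  0.1 -0.9]
```

View pics/w53.png

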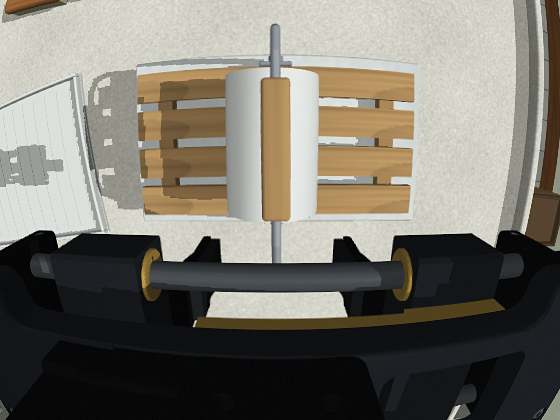

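View pics/sc53.png

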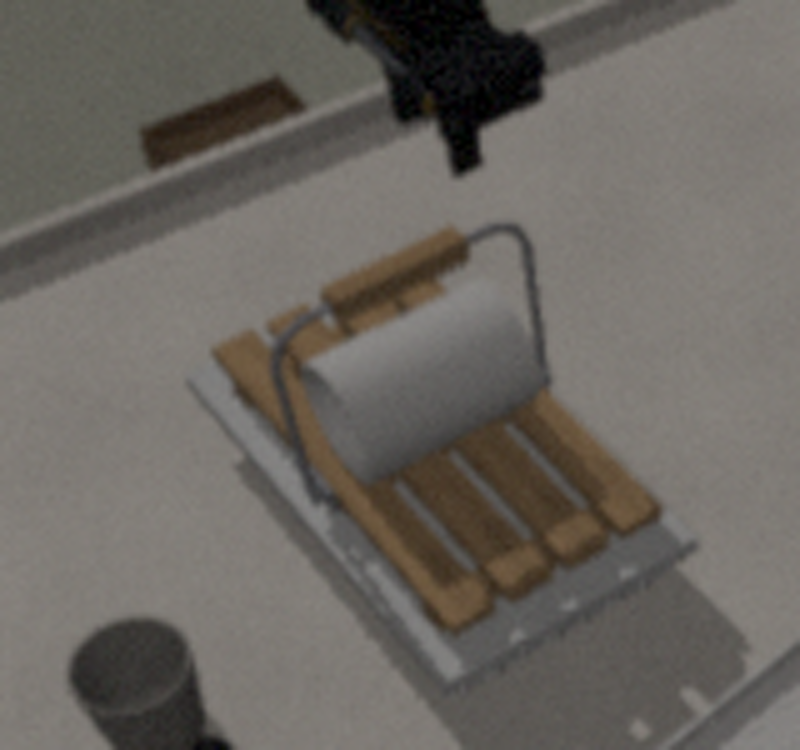

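Emit:
arm_command(targets=[[[0, 0, 0, 0, 0, 0], [0, 0, 0, 0, 0, 0], [0, 0, 0, 0, 0, 0], [0, 0, 0, 0, 0, 0], [0, 0, 0, 0, 0, 0], [0, 0, 0, 0, 0, 0]]])

```text
time: 35.12
ee_pos: [0.4592, -0.2683, 0.3327]
eef_rot: [-0.513, 0.486, -0.486, 0.514]
ft_force: [0.2, -0.3, -0.0]
width: 0.0609
```

Run:
```python
from v import *
st=readout.read_state();c=vision.camera('wrist'); b=cv2.imread('pics/w53.png'); d=cv2.absdiff(c["pixels"],b)[60:225,130:420]; print("diff max/mean",d.max(),d.mean())
for n,P,z in [("slat",[(137,69),(414,69),(145,216),(410,213)],.092),("stand",[(137,64),(417,64),(411,219)],.06)]:
    X=np.array([wbp(c,*p,z,st) for p in P]); print(n,X.round(4).tolist(), X.mean(0).round(4) if len(P)==4 else ((X[0]+X[2])/2).round(4))
```

```text
diff max/mean 151 3.1842911877394635
slat [[0.6001, -0.0795, 0.092], [0.6193, -0.4386, 0.092], [0.4027, -0.092, 0.092], [0.4264, -0.4527, 0.092]] [ 0.5121 -0.2657  0.092 ]
stand [[0.6132, -0.0643, 0.06], [0.6348, -0.4569, 0.06], [0.4093, -0.4709, 0.06]] [ 0.5113 -0.2676  0.06  ]
```

Run:
```python
from v import *
c=vision.camera('wrist'); b={"pixels":cv2.imread('pics/w53.png')}
for row in (115,155): print(edges(b,row),'\n',edges(c,row))
r.close_job()
```

```text
[(np.float64(137.4), '+'), (np.float64(225.1), '-'), (np.float64(260.5), '+'), (np.float64(289.7), '-'), (np.float64(318.3), '+'), (np.float64(413.6), '-')] 
 [(np.float64(137.6), '+'), (np.float64(225.5), '-'), (np.float64(261.3), '+'), (np.float64(290.5), '-'), (np.float64(319.0), '+'), (np.float64(414.4), '-')]
[(np.float64(139.1), '+'), (np.float64(225.6), '-'), (np.float64(260.9), '+'), (np.float64(289.8), '-'), (np.float64(317.6), '+'), (np.float64(412.3), '-')] 
 [(np.float64(139.3), '+'), (np.float64(226.0), '-'), (np.float64(261.4), '+'), (np.float64(290.6), '-'), (np.float64(318.2), '+'), (np.float64(413.1), '-')]
the job is handed in; nothing more can be done
```

I carried the tray to the stand with the vase on it, set it down, let go and moved the arm away. I handed the job in at about 35 s. No verdict came back, so everything below is from my own measurements.

- **Centring and drip hold:** I tilted the tray slightly while it still stood in the draining tray, to roll the vase from +68 mm to about +25 mm off the middle. I then lifted it and held it level above the draining tray from about 12 s to 18.7 s. The vase stayed still at +25 mm throughout, inside the 40 mm limit but not exactly centred.
- **Carry:** The vase rolled twice, reaching about −40 mm during the carry and about +13 mm just before I lowered it. I caught it both times by tilting the hand, and it came to rest at about +4 mm before touchdown.
- **Set-down:** It was gentle; the highest reading I saw was about 6 N of downward push.
- **Last checks:**
  - The wrist camera put the tray centre about 2 mm from the stand's centre, with its long axis square to within about 1°.
  - The vase was about 5 mm from the middle just before release and looked unchanged in the last pictures. Its edges moved less than 1 pixel between two pictures about 0.6 s apart, and the tray's edges shifted the same way.
  - The gripper was clear, with no force on it.
- **Disagreement:** The top and scene cameras differed by about 10 mm on where the stand was along y. I aimed between them; the scene and wrist cameras later agreed with that.
- **Not re-measured:** I never planned to go near the soap bottle, brush or cup, but I did not check their positions at the end.

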